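# Empty the square-tube pot of weld studs into the tray and stand it on the board

### The arm

A 6-joint arm with a two-finger parallel gripper is mounted at the origin on the work surface; the furniture and walls round the work are solid. World frame = base frame: x ahead of the robot, y to its left, z up, the work surface at z = 0. Lengths are in m, angles in rad, forces in N, time in s.
With the tool pointing down it reaches from about 0.35 to 0.775 m from the base axis. Payload 7.3 kg.
Tool frame: the origin (TCP) lies on the centre line of the jaws, within the pads' length; the fingertips stand 14 mm ahead of it and the grasp point (between the pads) lies 5 mm behind it; x points along the fingers, z is the direction in which the jaws open and shut, and the axes are right-handed (so a half turn about x gives the same grasp; the last joint's range is limited). The gripper opens to 92 mm and grips with 3 to 60 N. Pads are 19 mm wide; open, the fingers measure 130 mm over their backs; the gripper's body (75 mm by 190 mm) begins 47 mm behind the grasp point.
Start: joints at [1.105, 0.342, 1.524, -0, 1.275, -0.146], TCP at [0.165, 0.498, 0.241] pointing down, gripper open.
Joint ranges: [-2.53, 2.53], [-0.77, 2.02], [0.04, 2.7], [-1, 4.14], [0.28, 2.66], [-3.11, 3.11]. Speed limits (rad/s): [2.57, 2.57, 3.14, 3.14, 3.14, 3.14].

### API

Orientations are given as a unit quaternion [w, x, y, z].
In Python, from plant import readout, imaging, sign_off gives the robot as it stands.
- The arm moves only by the tool send_rows, never from a script. Its argument "series" is a list of rows, each an object of numbers: "dx", "dy", "dz": the shift along the tool's x, y, z normalised to -1 to 1, where 1 is 0.05 m; "rx", "ry", "rz": the turn, a rotation vector about the tool's x, y, z normalised to -1 to 1, where 1 is 0.08 rad. A call has 1 to 10 rows; each row shifts and turns the commanded pose from where the row before left it, along the tool's axes as they then stand; what a row does not reach is not made up. A row lasts 1/10 s, in which the tool goes at most 50 mm and 8.59 degrees, less where a joint would pass 70% of its speed; a pose out of reach is approached as far as the arm can. A call with a number of a shift or a turn outside -1 to 1 is refused whole. A call with a gripper value outside its range is refused whole. "grip" is the closure, from -1 (fully open) to 1 (shut), so that 0 is half open, set as the call begins (left out, the last holds). The fingers move at their own pace and stop on an object; "newtons" is the grip in N (left out, the last holds). Time passes only in rows, so rows that do not move let the fingers close. It gives the time, the measured TCP pose, the force and the opening at its end, in the units of the state.
- readout.observe(): the state, without advancing time (a new reading comes with each control period).
- imaging.get_image(name): name is "scene" or "side" or "wrist"; returns a dict with "pixels" (420x560x3 uint8, blue, green, red), "z_map" (420x560 float32, m along the optical axis (not along the pixel's ray), 0 where there is no reading), "fovy" (degrees; the focal length in pixels is half the picture's height over the tangent of half this angle, whatever the lens; pixels are square), "cx", "cy" (the principal point, pixels), "R" (3x3) and "t" (3): a world point X has camera coordinates R X + t; the wrist camera has in their place "tool_from_camera" (4x4, takes a point from camera to tool coordinates, whose origin is the TCP and whose axes are the tool frame's). Camera axes: x right, y down, z forward; pixel columns grow to the right and rows downward; lengths in m; the calibration is good to about 2 mm. A picture is of the moment at which its call begins: read the wrist's pose just before it.
- sign_off(): hands the job in, once; it reports no verdict.
The state is a dict: "time": time; "joint_pos": joint angles; "qvel": joint speeds; "effort": joint torques, N m; "tcp_pos": TCP position; "orientation": TCP orientation; "contact_force": force on the tool from outside, world axes, zero at the start; "moment": the same for the moment, N m; "grip_width": finger opening in m.
Only numpy, scipy, OpenCV 4.12 (cv2) and the standard library are available. Lean on these libraries where they do the work, as an engineer would, in place of code of your own. Each camera call takes 0.05 s, during which the arm holds its last target.

### The job

Pick up the square steel pot that lies on its side and tip its mouth down over the white tray so that all three weld studs drain into the tray. Then lay the empty pot on its side on the plywood board, let go of it, take a new grip and stand it upright, mouth up, in the middle of the board. Do not knock over the white bottle or the glue bottle.

Things in the scene. Friction and masses are not known exactly. Their poses are not given: they have to be found in the camera images.
- pot_center (a point): centre of a bare steel pot: a 100 mm long piece of 56 x 56 mm square tube, walls 3 mm, one end closed (3 mm bottom, weld bead round it), the other end open (the mouth). About 0.26 kg (up to 30 % more or less). It starts lying on one flat side on the table, centre 28 mm up. Its x axis points along the tube from the closed foot to the open mouth; y runs across, z is up as it lies at the start. Flat sides 56 mm apart can be gripped anywhere along its length
- pot_mouth (a point): centre of the pot's open end, 50 mm from pot_center along its x axis; same axes as pot_center
- pot_foot (a point): centre of the outside of the pot's closed end, 50 mm from pot_center against its x axis; same axes as pot_center
- stud_0: one of three alike copper-coloured weld studs, 10 mm thick, 30 mm long, 12 g, lying loose inside the pot near its closed end; they slide out only when the mouth is tipped well below level (about 40 to 45 degrees is enough). Origin at the middle of its underside, y along its length
- stud_1: second weld stud, like stud_0
- stud_2: third weld stud, like stud_0
- tray_center (a point): centre, half-way up, of the small open white plastic tray, loose on the table, 0.3 kg: outside 85 mm along its x, 133 mm along its y, 31 mm high; inside 74 x 122 mm, floor 2 mm thick (the offcuts drawn in it are thin and in nobody's way). z is up
- pad_top (a point): centre of the top of the plywood board fixed to the table, 170 mm along its x, 140 mm along its y, 6 mm thick, flat; its x and y axes lie along its sides
- white_bottle: small white plastic bottle, 48 mm across, 118 mm tall, standing at the back; origin at the centre of its underside. A bystander, not to be knocked over
- glue_bottle: glue squeeze bottle, 47 mm across, 130 mm tall, standing at the left; origin at the centre of its underside. A bystander, not to be knocked over
Mind the look-alikes: they are no part of the job. Leave any orange or turquoise look-alike of the part that bears pot_center alone.

How it is judged:
On the way, in this order (a step that is already met when the one before it is completed fails the run):
1. all three studs lie in the tray (x of stud_0 in the frame of tray_center between -0.037 and 0.037 m and y of stud_0 in the frame of tray_center between -0.061 and 0.061 m and z of each of stud_0, stud_1, stud_2 in the frame of tray_center below 0.014 m and x of stud_1 in the frame of tray_center between -0.037 and 0.037 m and y of stud_1 in the frame of tray_center between -0.061 and 0.061 m and x of stud_2 in the frame of tray_center between -0.037 and 0.037 m and y of stud_2 in the frame of tray_center between -0.061 and 0.061 m and angle between tray_center's own z axis and vertical below 0.1 rad and height (world z) of tray_center below 0.025 m), for 0.2 s.
2. the empty pot lies on its side on the board, let go of (angle between pot_center's own x axis and vertical between 1.35 and 1.79 rad and contact force between pot and pad above 0.5 N and contact force between pot and the fingers below 0.1 N), for 0.2 s.
At the end, for the whole second after the job is handed in: The pot stands upright (within 6 degrees), mouth up, on the board with its centre within 40 mm of the board's centre, released and at rest; all three studs lie inside the tray, which stands on the table (all of step 1 and angle between pot_center's own x axis and vertical below 0.1 rad and height (world z) of pot_foot between 0.003 and 0.013 m and horizontal distance between pot_center and pad_top below 0.04 m and linear speed of pot below 0.03 m/s); the robot touches nothing.
It fails at once if the white bottle is knocked over (angle between white_bottle's own z axis and vertical above 0.6 rad).
It fails at once if the glue bottle is knocked over (angle between glue_bottle's own z axis and vertical above 0.6 rad).
It also fails if it takes over 53 s, if anything falls off the work surface, if the arm or the gripper's body presses on something with over 40 N, if the wrist force passes 120 N, or if a joint passes its speed limit or range.

## Working session

There is one attempt and no reset: what is moved stays moved. The work goes in short steps, Python scripts to look and compute and a tool call to move; the robot and the scene stay as the last step left them, time stands still between calls to the robot, and variables do not carry over. Pictures are saved under pics/ and viewed, and the job is handed in when it is done.

Besides the shell and the picture viewer there is one more tool, called after ">>>" as name(argument=value, ...), one argument or row to a line, values as JSON. send_rows: Moves the arm, as the interface text tells. Its arguments: {"type":"object","properties":{"series":{"type":"array"},"grip":{"type":"number"},"newtons":{"type":"number"}},"required":["series"]}

```bash
mkdir -p pics; ls; python3 - <<'E'
from plant import readout, imaging
import cv2,numpy as np,pickle
s=readout.observe();print(s)
for n in ["scene","side","wrist"]:
    d=imaging.get_image(n);pickle.dump(d,open(f"{n}.pkl","wb"));cv2.imwrite(f"pics/{n}0.png",d["pixels"])
    print(n,d["fovy"],d["cx"],d["cy"],d.get("R"),d.get("t"),d.get("tool_from_camera"))
E
```

```text
pics
{'time': 0.0, 'joint_pos': array([ 1.10500871e+00,  3.42696851e-01,  1.52503443e+00, -2.15136322e-05,
        1.27538890e+00, -1.45983249e-01]), 'qvel': array([ 8.92289781e-05,  1.13512233e-03, -1.52349750e-04,  2.20357890e-04,
        7.28355148e-04, -3.97798342e-04]), 'effort': array([-1.28768079e-04, -4.31238627e+01, -2.44219798e+01,  7.17758643e-02,
        5.57766692e-02, -1.29798273e-04]), 'tcp_pos': array([0.1648483 , 0.49803422, 0.2400523 ]), 'orientation': array([ 0.57275499, -0.4142679 ,  0.57370658,  0.41375668]), 'contact_force': array([-0.10426573,  0.11209856, -0.13598621]), 'moment': array([ 0.00329073, -0.02174768,  0.00073935]), 'grip_width': 0.09213204835393042}
scene 57.730881263808726 273.2378863898067 214.20689192930843 [[ 0.76429041 -0.64486505  0.00303744]
 [-0.33550095 -0.40164751 -0.85212581]
 [ 0.55072614  0.65025252 -0.52332818]] [-0.3802652   0.24683904  0.55915145] None
side 49.79938473818853 274.4074779129461 203.46140459948276 [[ 0.84184756 -0.53952347  0.01439165]
 [-0.27223617 -0.44750729 -0.85183607]
 [ 0.46602592  0.71319819 -0.52361072]] [-0.44877847  0.22151308  1.04850299] None
wrist 67.57647428690015 278.05912106174145 208.86179147349702 None None [[-8.56916170e-04 -2.59910350e-01  9.65632371e-01 -1.44204201e-01]
 [-4.09852091e-04 -9.65632553e-01 -2.59910763e-01  6.80602119e-02]
 [ 9.99999549e-01 -6.18488182e-04  7.20941348e-04 -1.23289763e-04]
 [ 0.00000000e+00  0.00000000e+00  0.00000000e+00  1.00000000e+00]]
```

View pics/scene0.png

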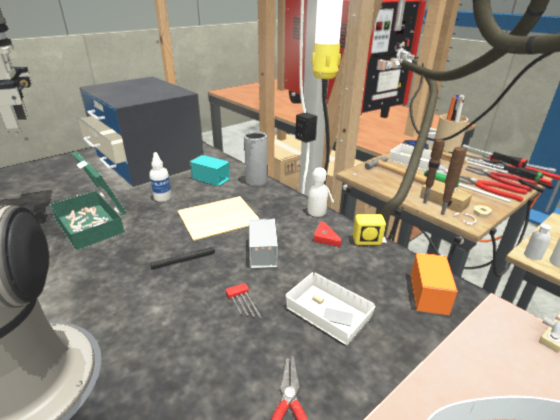

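View pics/side0.png

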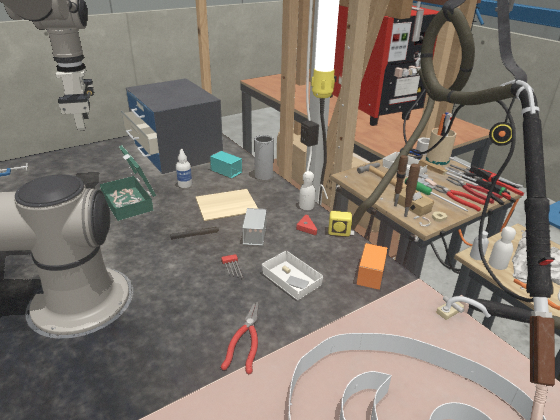

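View pics/wrist0.png

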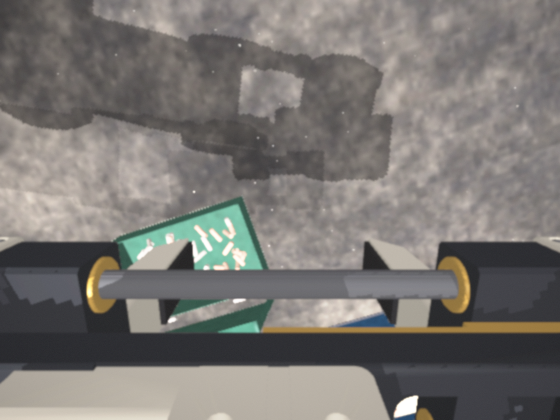

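Scene view candidates: bare grey square pot (263,243), turquoise block (210,170), orange block (433,283) and upright grey round tube (256,160). By the description it's the bare steel square one at (263,243). The tray is at (330,305), the board at (218,217), the white bottle at (318,193) and the glue bottle at (160,180). Next, a close crop and measurement.

```bash
cat > h.py <<'E'
import numpy as np,cv2,pickle
def cloud(d,R=None,t=None):
    h,w=d["z_map"].shape;f=h/2/np.tan(np.radians(d["fovy"])/2)
    u,v=np.meshgrid(np.arange(w),np.arange(h));z=d["z_map"].astype(float)
    P=np.stack([(u-d["cx"])/f*z,(v-d["cy"])/f*z,z],-1)
    R=d["R"] if R is None else R;t=d["t"] if t is None else t
    W=(P-t)@R; W[z==0]=np.nan
    return W
def rect(P):
    r=cv2.minAreaRect((P[:,:2]*1000).astype(np.float32)); return r,cv2.boxPoints(r)
E
python3 - <<'E'
from h import *
for n,(x0,y0,x1,y1) in [("scene",(225,205,305,285)),("side",(225,195,285,255))]:
    d=pickle.load(open(n+".pkl","rb"));c=cv2.resize(d["pixels"][y0:y1,x0:x1],None,fx=7,fy=7,interpolation=cv2.INTER_CUBIC);cv2.imwrite(f"pics/crop_{n}.png",c)
    W=cloud(d);H=W[...,2];px=d["pixels"].astype(int)
    hsv=cv2.cvtColor(d["pixels"],cv2.COLOR_BGR2HSV)
    print(n,"table z",np.nanmedian(H[250:270,100:140]))
    def comp(mask,seed):
        k,l=cv2.connectedComponents(mask.astype(np.uint8));m=l==l[seed[1],seed[0]]
        return m
    seeds={"scene":dict(pot=(263,232),tray=(293,300),board=(218,217),white=(318,200),glue=(160,190)),"side":dict(pot=(256,217),tray=(266,275),board=(228,203),white=(307,195),glue=(183,178))}[n]
    for k,s in seeds.items():
        if k=="board": m=(hsv[...,0]>10)&(hsv[...,0]<35)&(hsv[...,1]>40)&(H>0)&(H<.02)
        else: m=(H>0.012)&(H<.2)
        if not m[s[1],s[0]]: print(k,"seed bad",W[s[1],s[0]]);continue
        m=comp(m,s);P=W[m];r,b=rect(P)
        print(k,m.sum(),"z",np.percentile(P[:,2],[2,50,98]).round(4),"rect",np.round(r[0],1),np.round(r[1],1),round(r[2],1),b.round(0).tolist())
        if k=="pot":
            Q=P[(P[:,2]>np.percentile(P[:,2],98)-.006)];r,b=rect(Q);print(" top",len(Q),np.median(Q[:,2]),r,b.round(0).tolist())
E
```

```text
scene table z -0.0014863735413172914
pot 805 z [0.0189 0.0547 0.0563] rect [475.9   9.8] [103.6  55.8] 53.6 [[423.0, -15.0], [468.0, -48.0], [529.0, 35.0], [484.0, 68.0]]
 top 734 0.054781624574662104 ((476.3628845214844, 9.661956787109375), (103.05175018310547, 55.384788513183594), 54.08824157714844) [[424.0, -16.0], [469.0, -48.0], [529.0, 35.0], [484.0, 68.0]]
tray 1383 z [0.0124 0.0222 0.0308] rect [ 455.7 -201.9] [ 87.9 133.9] 9.2 [[402.0, -143.0], [423.0, -275.0], [510.0, -261.0], [488.0, -129.0]]
board seed bad [0.47613288 0.1857223  0.0065939 ]
white 22032 z [0.019  0.0571 0.1914] rect [1171.8  167.9] [1113.2  702.7] 54.5 [[562.0, -81.0], [1134.0, -489.0], [1781.0, 417.0], [1209.0, 825.0]]
glue 8103 z [0.0164 0.1028 0.1962] rect [463.9 559. ] [254.  497.1] 20.2 [[259.0, 748.0], [431.0, 282.0], [669.0, 370.0], [497.0, 836.0]]
side table z 0.0006607500182957864
pot seed bad [nan nan nan]
tray seed bad [ 0.40653007 -0.158687    0.00519654]
board 1337 z [0.0018 0.0064 0.0097] rect [480.3 198.9] [155.9 173.6] 77.5 [[379.0, 142.0], [548.0, 104.0], [582.0, 256.0], [413.0, 294.0]]
white 16004 z [0.0204 0.0594 0.1916] rect [1218.9  151.5] [1087.8  631.8] 29.4 [[590.0, 160.0], [900.0, -391.0], [1848.0, 143.0], [1538.0, 694.0]]
glue 5335 z [0.0166 0.1018 0.1958] rect [461.8 560.6] [257.2 501.8] 19.6 [[256.0, 754.0], [425.0, 281.0], [667.0, 367.0], [499.0, 840.0]]
```

```bash
python3 -c "
import cv2,numpy as np
a=cv2.imread('pics/crop_scene.png');b=cv2.imread('pics/crop_side.png');b=cv2.copyMakeBorder(b,0,a.shape[0]-b.shape[0],0,0,0);o=np.hstack([a,b]);cv2.imwrite('pics/crop0.png',cv2.resize(o,None,fx=.8,fy=.8))"
```

```text
(no output)
```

View pics/crop0.png

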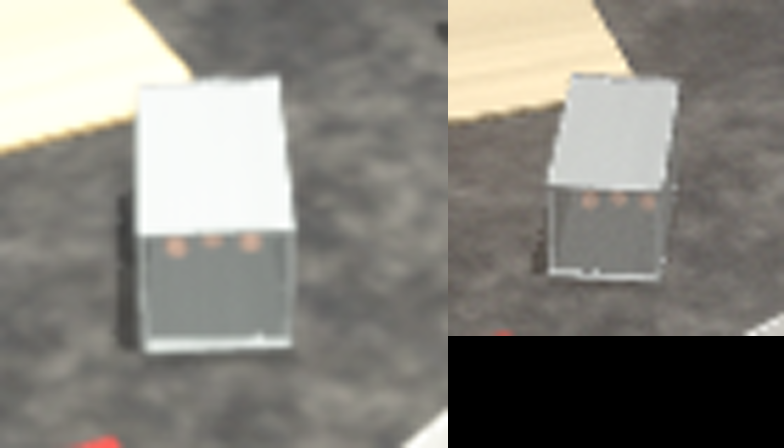

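The crop confirms it: bare steel, mouth facing the camera, three copper stud ends inside. The mouth end is near (446,-32) mm and the foot near (507,51) mm. Size reads 103 x 55 mm with the top at about 55 mm, which fits. Next: board, bottles and tool axes.

```bash
python3 - <<'E'
from h import *
from scipy.spatial.transform import Rotation as Ro
d=pickle.load(open("scene.pkl","rb"));W=cloud(d);H=W[...,2]
hsv=cv2.cvtColor(d["pixels"],cv2.COLOR_BGR2HSV)
print(hsv[217,218],hsv[225,240],hsv[260,130])
m=((hsv[...,2]>150)&(hsv[...,0]<40)).astype(np.uint8);m[:190]=0;m[245:]=0;m[:,:170]=0;m[:,265:]=0
k,l=cv2.connectedComponents(m);mm=l==l[217,218];P=W[mm];P=P[np.isfinite(P[:,0])];r,b=rect(P);print("board",mm.sum(),r,b.round(),np.median(P[:,2]))
f=210/np.tan(np.radians(d["fovy"])/2);C=-d["R"].T@d["t"];print("cam",C)
def ray(u,v,z):
    g=d["R"].T@np.array([(u-d["cx"])/f,(v-d["cy"])/f,1]);return C+g*(z-C[2])/g[2]
cn=max(cv2.findContours(mm.astype(np.uint8),0,2)[0],key=cv2.contourArea)
q=cv2.approxPolyDP(cn,8,True)[:,0];print(q.tolist());Pq=np.array([ray(u,v,.006) for u,v in cn[:,0]]);print(rect(Pq))
for n,(x0,y0,x1,y1) in dict(white=(300,165,336,218),glue=(148,150,174,204),cyl=(243,130,270,187),turq=(188,155,232,187)).items():
    S=W[y0:y1,x0:x1].reshape(-1,3);S=S[(S[:,2]>.015)&(S[:,2]<.25)&(np.hypot(S[:,0],S[:,1])<1)];c=np.median(S,0);S=S[np.hypot(*(S-c)[:,:2].T)<.07]
    print(n,c.round(3),S.max(0).round(3),rect(S)[0])
o=[0.57275499,-0.4142679,0.57370658,0.41375668];print(Ro.from_quat(o,scalar_first=True).as_matrix().round(3))
E
```

```text
[ 30  17 255] [ 30  12 255] [30  8 98]
board 2238 ((480.499755859375, 170.89349365234375), (221.4287872314453, 179.1006317138672), 76.31945037841797) [[367.  84.]
 [541.  42.]
 [594. 257.]
 [420. 300.]] 0.0044064061503906885
cam [ 0.06550846 -0.5096671   0.50411266]
[[259, 218], [240, 196], [177, 210], [193, 240]]
(((481.392578125, 191.101318359375), (152.0428466796875, 175.7626495361328), 76.03995513916016), array([[377.7671  , 138.52618 ],
       [548.33844 ,  96.124306],
       [585.01807 , 243.67645 ],
       [414.44672 , 286.07834 ]], dtype=float32))
white [0.678 0.045 0.061] [0.705 0.073 0.118] ((684.5077514648438, 49.548954010009766), (38.68741226196289, 43.96405792236328), 75.68177032470703)
glue [0.428 0.372 0.062] [0.443 0.393 0.129] ((417.6607971191406, 369.1541442871094), (32.96895217895508, 47.30614471435547), 61.247032165527344)
cyl [0.666 0.275 0.089] [0.713 0.332 0.139] ((680.9556884765625, 294.8193054199219), (66.70501708984375, 63.35762405395508), 36.01899719238281)
turq [0.572 0.386 0.044] [0.628 0.448 0.057] ((583.802734375, 393.7456970214844), (60.960323333740234, 104.91485595703125), 21.244159698486328)
[[-0.001 -0.949  0.314]
 [-0.001  0.314  0.949]
 [-1.     0.    -0.002]]
```

```bash
cat >> h.py <<'E'
from scipy.spatial.transform import Rotation as Ro, Slerp
import json
def rot(xdir,zdir):
    x=np.array(xdir,float);x/=np.linalg.norm(x);z=np.array(zdir,float);z-=x*(z@x);z/=np.linalg.norm(z)
    return np.stack([x,np.cross(z,x),z],1)
def plan(p0,R0,p1,R1,N):
    "rows (rounded to .01) from pose to pose, straight line+slerp; returns rows and end pose"
    p0=np.array(p0,float);R0=np.array(R0);p1=np.array(p1,float);sl=Slerp([0,1],Ro.from_matrix([R0,R1]))
    p,R=p0.copy(),R0.copy();rows=[]
    for i in range(1,N+1):
        t=i/N;pt=p0+(p1-p0)*t;Rt=sl(t).as_matrix()
        s=np.round(R.T@(pt-p)/.05,2);w=np.round(Ro.from_matrix(R.T@Rt).as_rotvec()/.08,2)
        if max(abs(s).max(),abs(w).max())>1: print("OVER",s,w)
        rows.append(dict(zip(["dx","dy","dz","rx","ry","rz"],[float(a)+0. for a in np.r_[s,w]])))
        p=p+R@(s*.05);R=R@Ro.from_rotvec(w*.08).as_matrix()
    return rows,p,R
def show(rows):
    for i in range(0,len(rows),10): print(json.dumps([{k:v for k,v in r.items() if v!=0} for r in rows[i:i+10]],separators=(',',':')))
def state():
    from plant import readout
    s=readout.observe();return s,np.array(s["tcp_pos"]),Ro.from_quat(s["orientation"],scalar_first=True).as_matrix()
def yz(deg): return [np.cos(np.radians(deg)),np.sin(np.radians(deg)),0]
E
python3 - <<'E'
from h import *
s,p,R=state()
r,pe,Re=plan(p,R,[.476,.01,.22],rot([0,0,-1],yz(-36)),24);show(r);print(pe)
E
```

```text
[{"dx":0.02,"dy":-0.37,"dz":-0.3,"rx":0.98},{"dx":0.01,"dy":-0.4,"dz":-0.28,"rx":0.98},{"dx":0.02,"dy":-0.42,"dz":-0.24,"rx":0.98},{"dx":0.02,"dy":-0.43,"dz":-0.21,"rx":0.98},{"dx":0.02,"dy":-0.45,"dz":-0.17,"rx":0.97},{"dx":0.01,"dy":-0.46,"dz":-0.14,"rx":0.98},{"dx":0.02,"dy":-0.48,"dz":-0.11,"rx":0.98},{"dx":0.02,"dy":-0.47,"dz":-0.06,"rx":0.98},{"dx":0.01,"dy":-0.49,"dz":-0.03,"rx":0.98,"rz":0.01},{"dx":0.02,"dy":-0.48,"dz":0.01,"rx":0.98}]
[{"dx":0.02,"dy":-0.48,"dz":0.05,"rx":0.98},{"dx":0.01,"dy":-0.47,"dz":0.09,"rx":0.98,"ry":-0.01},{"dx":0.02,"dy":-0.47,"dz":0.12,"rx":0.97},{"dx":0.02,"dy":-0.46,"dz":0.16,"rx":0.98},{"dx":0.01,"dy":-0.44,"dz":0.19,"rx":0.98},{"dx":0.02,"dy":-0.42,"dz":0.23,"rx":0.98},{"dx":0.02,"dy":-0.41,"dz":0.26,"rx":0.98},{"dx":0.02,"dy":-0.38,"dz":0.29,"rx":0.98},{"dx":0.01,"dy":-0.37,"dz":0.32,"rx":0.98},{"dx":0.02,"dy":-0.33,"dz":0.35,"rx":0.98}]
[{"dx":0.02,"dy":-0.31,"dz":0.37,"rx":0.97},{"dx":0.01,"dy":-0.27,"dz":0.39,"rx":0.98},{"dx":0.02,"dy":-0.25,"dz":0.42,"rx":0.98},{"dx":0.02,"dy":-0.21,"dz":0.43,"rx":0.98}]
[0.47588388 0.01002074 0.21979307]
```

>>> send_rows(
  series=[
    {"dx": 0.02, "dy": -0.37, "dz": -0.3, "rx": 1},
    {"dx": 0.02, "dy": -0.4, "dz": -0.28, "rx": 1},
    {"dx": 0.02, "dy": -0.42, "dz": -0.24, "rx": 1},
    {"dx": 0.02, "dy": -0.43, "dz": -0.21, "rx": 1},
    {"dx": 0.02, "dy": -0.45, "dz": -0.17, "rx": 1},
    {"dx": 0.02, "dy": -0.46, "dz": -0.14, "rx": 1},
    {"dx": 0.02, "dy": -0.48, "dz": -0.11, "rx": 1},
    {"dx": 0.02, "dy": -0.47, "dz": -0.06, "rx": 1},
    {"dx": 0.02, "dy": -0.49, "dz": -0.03, "rx": 1},
    {"dx": 0.02, "dy": -0.48, "dz": 0.01, "rx": 1},
  ],
  grip=-1,
  newtons=30,
)

```text
schema error: expected keys dx, dy, dz, rx, ry, rz
```

```bash
python3 - <<'E'
from h import *
s,p,R=state();print(s["time"],s["joint_pos"].round(3),p)
print("pred", )
r,pe,Re=plan(p,R,[.476,.01,.22],rot([0,0,-1],yz(-36)),14);show(r)
E
```

```text
0.15 [ 1.105  0.343  1.525  0.     1.275 -0.146] [0.16490093 0.49813469 0.24022265]
pred
OVER [ 0.03 -0.64 -0.52] [ 1.68 -0.    0.  ]
OVER [ 0.03 -0.71 -0.43] [ 1.68 -0.    0.  ]
OVER [ 0.03 -0.75 -0.34] [ 1.67 -0.    0.  ]
OVER [ 0.03 -0.8  -0.23] [ 1.68 -0.    0.  ]
OVER [ 0.03 -0.82 -0.12] [ 1.68 -0.    0.  ]
OVER [ 0.03 -0.82 -0.01] [ 1.68 -0.    0.01]
OVER [ 0.02 -0.82  0.1 ] [ 1.68 -0.   -0.  ]
OVER [ 0.03 -0.8   0.21] [ 1.67 -0.01 -0.  ]
OVER [ 0.03 -0.77  0.32] [ 1.68  0.   -0.  ]
OVER [ 0.03 -0.71  0.41] [ 1.68  0.   -0.  ]
OVER [ 0.03 -0.66  0.51] [ 1.68  0.   -0.  ]
OVER [ 0.03 -0.58  0.59] [1.67 0.   0.  ]
OVER [ 0.03 -0.49  0.66] [ 1.68 -0.    0.  ]
OVER [ 0.03 -0.41  0.72] [ 1.68 -0.    0.  ]
[{"dx":0.03,"dy":-0.64,"dz":-0.52,"rx":1.68},{"dx":0.03,"dy":-0.71,"dz":-0.43,"rx":1.68},{"dx":0.03,"dy":-0.75,"dz":-0.34,"rx":1.67},{"dx":0.03,"dy":-0.8,"dz":-0.23,"rx":1.68},{"dx":0.03,"dy":-0.82,"dz":-0.12,"rx":1.68},{"dx":0.03,"dy":-0.82,"dz":-0.01,"rx":1.68,"rz":0.01},{"dx":0.02,"dy":-0.82,"dz":0.1,"rx":1.68},{"dx":0.03,"dy":-0.8,"dz":0.21,"rx":1.67,"ry":-0.01},{"dx":0.03,"dy":-0.77,"dz":0.32,"rx":1.68},{"dx":0.03,"dy":-0.71,"dz":0.41,"rx":1.68}]
[{"dx":0.03,"dy":-0.66,"dz":0.51,"rx":1.68},{"dx":0.03,"dy":-0.58,"dz":0.59,"rx":1.67},{"dx":0.03,"dy":-0.49,"dz":0.66,"rx":1.68},{"dx":0.03,"dy":-0.41,"dz":0.72,"rx":1.68}]
```

All six keys are required in each row.

>>> send_rows(
  series=[
    {"dx": 0.02, "dy": -0.37, "dz": -0.3, "rx": 1, "ry": 0, "rz": 0},
    {"dx": 0.02, "dy": -0.4, "dz": -0.28, "rx": 1, "ry": 0, "rz": 0},
    {"dx": 0.02, "dy": -0.42, "dz": -0.24, "rx": 1, "ry": 0, "rz": 0},
    {"dx": 0.02, "dy": -0.43, "dz": -0.21, "rx": 1, "ry": 0, "rz": 0},
    {"dx": 0.02, "dy": -0.45, "dz": -0.17, "rx": 1, "ry": 0, "rz": 0},
    {"dx": 0.02, "dy": -0.46, "dz": -0.14, "rx": 1, "ry": 0, "rz": 0},
    {"dx": 0.02, "dy": -0.48, "dz": -0.11, "rx": 1, "ry": 0, "rz": 0},
    {"dx": 0.02, "dy": -0.47, "dz": -0.06, "rx": 1, "ry": 0, "rz": 0},
    {"dx": 0.02, "dy": -0.49, "dz": -0.03, "rx": 1, "ry": 0, "rz": 0},
    {"dx": 0.02, "dy": -0.48, "dz": 0.01, "rx": 1, "ry": 0, "rz": 0},
  ],
  grip=-1,
  newtons=30,
)

```text
time: 1.15
tcp_pos: [0.2934, 0.2929, 0.2306]
orientation: [0.689, -0.157, 0.69, 0.157]
contact_force: [-0.1, -0.6, -0.3]
grip_width: 0.0916
```

```bash
cat >> h.py <<'E'
def show(rows):
    for i in range(0,len(rows),10): print(json.dumps(rows[i:i+10],separators=(',',':')).replace('.0,',',').replace('.0}','}'))
def log():
    s,p,R=state();open("log.txt","a").write(json.dumps([list(map(float,s["joint_pos"])),p.tolist(),R.tolist()])+"\n");return s,p,R
E
python3 - <<'E'
from h import *
open("log.txt","a").write(json.dumps([[1.10500871,.342696851,1.52503443,-2.15e-5,1.2753889,-.145983249],[0.1648483,0.49803422,0.2400523],Ro.from_quat([0.57275499,-0.4142679,0.57370658,0.41375668],scalar_first=True).as_matrix().tolist()])+"\n")
s,p,R=log();print(s["time"],s["joint_pos"].round(3),s["qvel"].round(2),p)
r,pe,Re=plan(p,R,[.476,.01,.22],rot([0,0,-1],yz(-36)),15);show(r)
E
```

```text
1.15 [ 0.599  0.149  1.817 -0.     1.176  0.152] [-0.58 -0.1   0.15 -0.   -0.06  0.22] [0.29337327 0.29291245 0.23056109]
[{"dx":0.01,"dy":-0.45,"dz":0.06,"rx":0.9,"ry":0,"rz":0},{"dx":0.02,"dy":-0.44,"dz":0.08,"rx":0.89,"ry":0,"rz":0},{"dx":0.01,"dy":-0.43,"dz":0.12,"rx":0.9,"ry":0,"rz":0},{"dx":0.02,"dy":-0.42,"dz":0.15,"rx":0.9,"ry":0,"rz":0},{"dx":0.01,"dy":-0.41,"dz":0.18,"rx":0.89,"ry":0,"rz":0},{"dx":0.01,"dy":-0.4,"dz":0.21,"rx":0.9,"ry":0,"rz":0},{"dx":0.02,"dy":-0.38,"dz":0.24,"rx":0.9,"ry":0,"rz":0},{"dx":0.01,"dy":-0.36,"dz":0.26,"rx":0.89,"ry":0,"rz":0},{"dx":0.02,"dy":-0.35,"dz":0.29,"rx":0.9,"ry":0,"rz":0},{"dx":0.01,"dy":-0.32,"dz":0.31,"rx":0.9,"ry":0,"rz":0}]
[{"dx":0.02,"dy":-0.3,"dz":0.34,"rx":0.89,"ry":0,"rz":0},{"dx":0.01,"dy":-0.27,"dz":0.36,"rx":0.9,"ry":0,"rz":0},{"dx":0.01,"dy":-0.25,"dz":0.37,"rx":0.9,"ry":0,"rz":0},{"dx":0.02,"dy":-0.22,"dz":0.39,"rx":0.89,"ry":0,"rz":0},{"dx":0.01,"dy":-0.19,"dz":0.41,"rx":0.9,"ry":0,"rz":0}]
```

>>> send_rows(
  series=[
    {"dx": 0.02, "dy": -0.44, "dz": 0.06, "rx": 0.9, "ry": 0, "rz": 0},
    {"dx": 0.02, "dy": -0.44, "dz": 0.08, "rx": 0.9, "ry": 0, "rz": 0},
    {"dx": 0.01, "dy": -0.43, "dz": 0.12, "rx": 0.9, "ry": 0, "rz": 0},
    {"dx": 0.02, "dy": -0.42, "dz": 0.15, "rx": 0.9, "ry": 0, "rz": 0},
    {"dx": 0.01, "dy": -0.41, "dz": 0.18, "rx": 0.9, "ry": 0, "rz": 0},
    {"dx": 0.01, "dy": -0.4, "dz": 0.21, "rx": 0.9, "ry": 0, "rz": 0},
    {"dx": 0.02, "dy": -0.38, "dz": 0.24, "rx": 0.9, "ry": 0, "rz": 0},
    {"dx": 0.01, "dy": -0.36, "dz": 0.26, "rx": 0.9, "ry": 0, "rz": 0},
    {"dx": 0.02, "dy": -0.35, "dz": 0.29, "rx": 0.9, "ry": 0, "rz": 0},
    {"dx": 0.01, "dy": -0.32, "dz": 0.31, "rx": 0.9, "ry": 0, "rz": 0},
  ],
)

```text
time: 2.15
tcp_pos: [0.415, 0.1051, 0.223]
orientation: [0.7, 0.096, 0.701, -0.096]
contact_force: [-0.7, 0.5, -0.2]
grip_width: 0.0918
```

```bash
python3 - <<'E'
from h import *
s,p,R=log();print(s["time"],s["joint_pos"].round(3),s["qvel"].round(2),p)
r,pe,Re=plan(p,R,[.476,.01,.22],rot([0,0,-1],yz(-36)),6);show(r)
E
```

```text
2.15 [0.069 0.182 1.798 0.    1.162 0.341] [-0.47  0.13 -0.15  0.    0.02  0.25] [0.41501669 0.10513587 0.22300755]
[{"dx":0.01,"dy":-0.25,"dz":0.28,"rx":0.74,"ry":0,"rz":0},{"dx":0.01,"dy":-0.23,"dz":0.3,"rx":0.74,"ry":0,"rz":0},{"dx":0.01,"dy":-0.22,"dz":0.31,"rx":0.75,"ry":0,"rz":0},{"dx":0.01,"dy":-0.2,"dz":0.32,"rx":0.74,"ry":0,"rz":0},{"dx":0.01,"dy":-0.18,"dz":0.33,"rx":0.74,"ry":0,"rz":0},{"dx":0.01,"dy":-0.15,"dz":0.34,"rx":0.74,"ry":-0.01,"rz":0}]
```

>>> send_rows(
  series=[
    {"dx": 0.01, "dy": -0.22, "dz": 0.25, "rx": 0.65, "ry": 0, "rz": 0},
    {"dx": 0.01, "dy": -0.22, "dz": 0.28, "rx": 0.65, "ry": 0, "rz": 0},
    {"dx": 0.01, "dy": -0.2, "dz": 0.3, "rx": 0.65, "ry": 0, "rz": 0},
    {"dx": 0.01, "dy": -0.18, "dz": 0.3, "rx": 0.65, "ry": 0, "rz": 0},
    {"dx": 0.01, "dy": -0.16, "dz": 0.31, "rx": 0.65, "ry": 0, "rz": 0},
    {"dx": 0.01, "dy": -0.15, "dz": 0.32, "rx": 0.65, "ry": 0, "rz": 0},
    {"dx": 0, "dy": 0, "dz": 0, "rx": 0, "ry": 0, "rz": 0},
    {"dx": 0, "dy": 0, "dz": 0, "rx": 0, "ry": 0, "rz": 0},
  ],
)

```text
time: 2.95
tcp_pos: [0.4741, 0.0191, 0.22]
orientation: [0.677, 0.203, 0.678, -0.203]
contact_force: [-0.5, 0.3, 0.2]
grip_width: 0.0917
```

```bash
python3 - <<'E'
from h import *
from plant import imaging
s,p,R=log();print(s["time"],s["joint_pos"].round(3),s["qvel"].round(2),p,R.round(3).tolist())
d=imaging.get_image("wrist");pickle.dump((d,p,R),open("wrist1.pkl","wb"));cv2.imwrite("pics/wrist1.png",d["pixels"])
E
```

```text
2.95 [-0.122  0.269  1.69   0.     1.183  0.46 ] [ 0.02 -0.01  0.01  0.    0.   -0.  ] [0.47405731 0.01910125 0.21996119] [[-0.001, 0.549, 0.836], [0.0, 0.836, -0.549], [-1.0, -0.0, -0.001]]
```

View pics/wrist1.png

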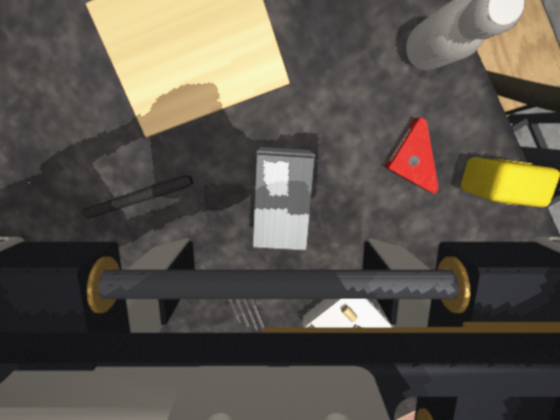

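The wrist view shows the pot at (285,200), its foot with the weld bead at the top edge (row 152), the board at upper left and the white bottle at (460,35).

```bash
cat >> h.py <<'E'
def wcloud(d,p,R):
    T=d["tool_from_camera"];Rw=R@T[:3,:3];tw=R@T[:3,3]+p
    return cloud(d,Rw.T,-Rw.T@tw),Rw,tw
def wray(d,Rw,tw,uv,z):
    f=210/np.tan(np.radians(d["fovy"])/2);uv=np.atleast_2d(uv).astype(float)
    g=np.c_[(uv[:,0]-d["cx"])/f,(uv[:,1]-d["cy"])/f,np.ones(len(uv))]@Rw.T
    return tw+g*((z-tw[2])/g[:,2])[:,None]
E
python3 - <<'E'
from h import *
d,p,R=pickle.load(open("wrist1.pkl","rb"));W,Rw,tw=wcloud(d,p,R);H=W[...,2]
print(W[200,300],W[50,200],W[210,200])
m=((H>.045)&(H<.065)).astype(np.uint8);m[:130]=0;m[260:]=0;m[:,:235]=0;m[:,330:]=0
P=W[m>0];r,b=rect(P);print("pot",m.sum(),r,b.round(1).tolist())
cn=max(cv2.findContours(m,0,2)[0],key=cv2.contourArea)
ra=cv2.minAreaRect(cn);bx=cv2.boxPoints(ra);print(bx.tolist(),(wray(d,Rw,tw,bx,.056)[:,:2]*1000).round(1).tolist())
hsv=cv2.cvtColor(d["pixels"],cv2.COLOR_BGR2HSV)
m=((hsv[...,0]>10)&(hsv[...,0]<30)&(hsv[...,1]>60)).astype(np.uint8);m[150:]=0;m[:,300:]=0
cn=max(cv2.findContours(m,0,2)[0],key=cv2.contourArea);q=cv2.approxPolyDP(cn,8,True)[:,0];print(q.tolist());G=(wray(d,Rw,tw,q,.006)[:,:2]*1000).round(1);print(G.tolist())
for i in range(len(G)):print(np.linalg.norm(G[i]-G[i-1]))
E
```

```text
[0.4919285  0.00325396 0.05544803] [0.48724188 0.18427219 0.00594262] [3.81125340e-01 4.57644367e-02 3.69898675e-04]
pot 5341 ((476.2349853515625, 11.374027252197266), (100.2828140258789, 55.98885726928711), 53.22415542602539) [[423.79998779296875, -12.0], [468.6000061035156, -45.5], [528.7000122070312, 34.79999923706055], [483.79998779296875, 68.30000305175781]]
[[251.47242736816406, 245.96896362304688], [257.1655578613281, 149.18621826171875], [314.43798828125, 152.55517578125], [308.7448425292969, 249.33792114257812]] [[422.9, -10.5], [484.4, 68.8], [528.9, 35.6], [471.1, -46.8]]
[[85, 3], [146, 137], [289, 83], [263, 0]]
[[416.7, 282.3], [383.8, 146.6], [547.2, 106.4], [567.6, 186.1]]
178.95600017881495
139.6313002159616
168.27239821194684
82.2693746177762
```

>>> send_rows(
  series=[
    {"dx": 0.2, "dy": -0.11, "dz": 0.12, "rx": 0.65, "ry": 0, "rz": 0},
    {"dx": 0.5, "dy": 0, "dz": 0, "rx": 0, "ry": 0, "rz": 0},
    {"dx": 0.6, "dy": 0, "dz": 0, "rx": 0, "ry": 0, "rz": 0},
    {"dx": 0.6, "dy": 0, "dz": 0, "rx": 0, "ry": 0, "rz": 0},
    {"dx": 0, "dy": 0, "dz": 0, "rx": 0, "ry": 0, "rz": 0},
    {"dx": 0, "dy": 0, "dz": 0, "rx": 0, "ry": 0, "rz": 0},
  ],
)

```text
time: 3.6
tcp_pos: [0.4761, 0.0119, 0.1257]
orientation: [0.672, 0.22, 0.672, -0.22]
contact_force: [-0.1, 0.3, 0.2]
grip_width: 0.0918
```

```bash
python3 - <<'E'
from h import *
s,p,R=log();print(s["joint_pos"].round(3),p,np.degrees(np.arctan2(R[1,2],R[0,2])),R[:,0].round(4))
e=np.array([.4762,.0114,.024])-p;print((R.T@e/.05).round(3))
E
```

```text
[-0.136  0.388  1.815  0.     0.939  0.496] [0.47609398 0.01187409 0.12574034] -36.21871602386113 [-4.e-04  2.e-04 -1.e+00]
[ 2.035 -0.006  0.008]
```

>>> send_rows(
  series=[
    {"dx": 0.5, "dy": 0, "dz": 0, "rx": 0, "ry": 0, "rz": 0},
    {"dx": 0.5, "dy": 0, "dz": 0, "rx": 0, "ry": 0, "rz": 0},
    {"dx": 0.5, "dy": 0, "dz": 0, "rx": 0, "ry": 0, "rz": 0},
    {"dx": 0.4, "dy": 0, "dz": 0, "rx": 0, "ry": 0, "rz": 0},
    {"dx": 0.12, "dy": 0, "dz": 0, "rx": 0, "ry": 0, "rz": 0},
    {"dx": 0, "dy": 0, "dz": 0, "rx": 0, "ry": 0, "rz": 0},
  ],
)

```text
time: 4.2
tcp_pos: [0.4768, 0.0115, 0.025]
orientation: [0.672, 0.22, 0.672, -0.22]
contact_force: [0.6, -0.1, 0.1]
grip_width: 0.0918
```

>>> send_rows(
  series=[
    {"dx": 0, "dy": 0, "dz": 0, "rx": 0, "ry": 0, "rz": 0},
    {"dx": 0, "dy": 0, "dz": 0, "rx": 0, "ry": 0, "rz": 0},
    {"dx": 0, "dy": 0, "dz": 0, "rx": 0, "ry": 0, "rz": 0},
    {"dx": 0, "dy": 0, "dz": 0, "rx": 0, "ry": 0, "rz": 0},
    {"dx": 0, "dy": 0, "dz": 0, "rx": 0, "ry": 0, "rz": 0},
    {"dx": 0, "dy": 0, "dz": 0, "rx": 0, "ry": 0, "rz": 0},
  ],
  grip=1,
  newtons=40,
)

```text
time: 4.8
tcp_pos: [0.476, 0.0115, 0.0244]
orientation: [0.672, 0.22, 0.672, -0.22]
contact_force: [-1.6, 0.3, 5.3]
grip_width: 0.0558
```

```bash
python3 - <<'E'
from h import *
s,p,R=log();print(s["time"],s["joint_pos"].round(3),p,s["grip_width"],s["contact_force"])
E
```

```text
4.8 [-0.137  0.556  1.905  0.     0.681  0.496] [0.47598122 0.01150437 0.02442904] 0.055836923580260815 [-1.59963058  0.3428676   5.33821368]
```

>>> send_rows(
  series=[
    {"dx": -0.3, "dy": 0, "dz": 0, "rx": 0, "ry": 0, "rz": 0},
    {"dx": -0.6, "dy": 0, "dz": 0, "rx": 0, "ry": 0, "rz": 0},
    {"dx": -0.8, "dy": 0, "dz": 0, "rx": 0, "ry": 0, "rz": 0},
    {"dx": -0.8, "dy": 0, "dz": 0, "rx": 0, "ry": 0, "rz": -0.5},
    {"dx": -0.8, "dy": 0, "dz": 0, "rx": 0, "ry": 0, "rz": -1},
    {"dx": -0.6, "dy": 0, "dz": 0, "rx": 0, "ry": 0, "rz": -1},
    {"dx": 0, "dy": 0, "dz": 0, "rx": 0, "ry": 0, "rz": -0.5},
    {"dx": 0, "dy": 0, "dz": 0, "rx": 0, "ry": 0, "rz": 0},
    {"dx": 0, "dy": 0, "dz": 0, "rx": 0, "ry": 0, "rz": 0},
  ],
)

```text
time: 5.7
tcp_pos: [0.4781, 0.0157, 0.217]
orientation: [0.64, 0.138, 0.695, -0.299]
contact_force: [0.6, -0.1, -2.1]
grip_width: 0.0562
```

```bash
python3 - <<'E'
from h import *
from scipy.optimize import least_squares
s,p,R=log();print(s["time"],s["joint_pos"].round(3),p,s["grip_width"],s["contact_force"])
L=[json.loads(l) for l in open("log.txt")]
rz=lambda a:Ro.from_euler('z',a).as_matrix();ry=lambda a:Ro.from_euler('y',a).as_matrix()
# at q=0 arm straight up; tool x along +z up
def fk(q,P):
    h,a1,L1,a3,L2,L3,d,d4=P
    A=rz(q[0]);p=A@[a1,0,h];A=A@ry(q[1]);p=p+A@[0,d,L1];A=A@ry(q[2]);p=p+A@[a3,0,L2]
    A=A@rz(q[3]*sg[0]);A=A@ry(q[4]);p=p+A@[0,d4,L3];A=A@rz(q[5]*sg[1]);
    return p,A
best=None
for sg in [(1,1),(1,-1),(-1,1),(-1,-1)]:
    # constant tool rotation from first pose
    P0=[.3,0,.35,0,.35,.2,.07,0]
    C=[fk(q,P0)[1].T@np.array(R) for q,p,R in L]
    print(sg,[round(np.degrees(Ro.from_matrix(C[0].T@c).magnitude()),2) for c in C], C[0].round(2).tolist())
    for P0 in ([.3,0,.35,0,.35,.2,.07,0],[.2,0,.45,.05,.4,.15,.07,0]):
        r=least_squares(lambda P:np.concatenate([fk(q,P)[0]-np.array(p) for q,p,R in L]+[.003*(P-np.array([.3,0,.4,0,.4,.2,.07,0]))]),P0)
        print(r.x.round(4),np.abs(r.fun[:-8]).max())
E
```

```text
5.7 [-0.005  0.374  1.57  -0.197  1.348  0.685] [0.4780844  0.01573206 0.21701255] 0.05618734720619612 [ 0.56317642 -0.13625558 -2.11121323]
(1, 1) [np.float64(0.0), np.float64(0.0), np.float64(0.0), np.float64(0.0), np.float64(0.0), np.float64(0.0), np.float64(0.0)] [[-0.0, 0.0, -1.0], [-0.0, 1.0, 0.0], [1.0, 0.0, -0.0]]
[0.2229 0.     0.5062 0.0465 0.3796 0.3041 0.0764 0.    ] 3.4420096609033557e-06
[0.2229 0.     0.5062 0.0465 0.3796 0.3041 0.0764 0.    ] 3.44160478016331e-06
(1, -1) [np.float64(0.0), np.float64(34.09), np.float64(55.77), np.float64(69.42), np.float64(73.53), np.float64(73.54), np.float64(95.25)] [[-0.0, 0.29, -0.96], [-0.0, 0.96, 0.29], [1.0, 0.0, -0.0]]
[0.2229 0.     0.5062 0.0465 0.3796 0.3041 0.0764 0.    ] 3.4420096609033557e-06
[0.2229 0.     0.5062 0.0465 0.3796 0.3041 0.0764 0.    ] 3.44160478016331e-06
(-1, 1) [np.float64(0.0), np.float64(0.0), np.float64(0.01), np.float64(0.04), np.float64(0.03), np.float64(0.03), np.float64(22.62)] [[0.0, 0.0, -1.0], [-0.0, 1.0, 0.0], [1.0, 0.0, 0.0]]
[-0.1805  0.0118  0.3789 -0.0409  0.3561 -0.1349  0.1014 -0.0297] 0.03605377972328783
[-0.1805  0.0118  0.3789 -0.0409  0.3561 -0.1349  0.1014 -0.0297] 0.03605378004902404
(-1, -1) [np.float64(0.0), np.float64(34.09), np.float64(55.78), np.float64(69.43), np.float64(73.55), np.float64(73.56), np.float64(92.27)] [[-0.0, 0.29, -0.96], [-0.0, 0.96, 0.29], [1.0, 0.0, 0.0]]
[-0.1805  0.0118  0.3789 -0.0409  0.3561 -0.1349  0.1014 -0.0297] 0.03605377972328783
[-0.1805  0.0118  0.3789 -0.0409  0.3561 -0.1349  0.1014 -0.0297] 0.03605378004902404
```

```bash
cat >> h.py <<'E'
_h,_L1,_a3,_L2,_L3,_d=.2229,.5062,.0465,.3796,.3041,.0764
import functools
LIM=np.array([[-2.53,2.53],[-.77,2.02],[.04,2.7],[-1,4.14],[.28,2.66],[-3.11,3.11]])
_C=np.array([[0,0,-1],[0,1,0],[1,0,0]],float)
def _rz(a):return np.array([[np.cos(a),-np.sin(a),0],[np.sin(a),np.cos(a),0],[0,0,1]])
def _ry(a):return np.array([[np.cos(a),0,np.sin(a)],[0,1,0],[-np.sin(a),0,np.cos(a)]])
def ik(p,R):
    "returns joints and worst limit margin (neg = infeasible)"
    w=p-R[:,0]*_L3
    r2=w[0]**2+w[1]**2-_d**2
    if r2<=0: return None,-9
    r=np.sqrt(r2);q1=np.arctan2(w[1],w[0])-np.arctan2(_d,r)
    z=w[2]-_h;l2=np.hypot(_a3,_L2);D=(r*r+z*z-_L1**2-l2**2)/(2*_L1*l2)
    if abs(D)>1:return None,-9
    g=np.arccos(D);q3=g-np.arctan2(_a3,_L2)  # elbow up
    q2=np.arctan2(r,z)-np.arctan2(l2*np.sin(g),_L1+l2*np.cos(g))
    A=_rz(q1)@_ry(q2+q3);M=A.T@R@_C.T
    q5=np.arccos(np.clip(M[2,2],-1,1));q4=np.arctan2(M[1,2],M[0,2]);q6=np.arctan2(M[2,1],-M[2,0])
    if q4<-1.57+0: q4+=2*np.pi
    q=np.array([q1,q2,q3,q4,q5,q6])
    return q,np.minimum(q-LIM[:,0],LIM[:,1]-q).min()
E
python3 - <<'E'
from h import *
for l in open("log.txt"):
    q,p,R=json.loads(l);print(np.abs(np.array(q)-ik(np.array(p),np.array(R))[0]).max())
tray=np.array([.4557,-.2019])
def tippose(psi,t,mouth):
    z=np.array(yz(psi));m=np.array(yz(psi-90));dn=np.array([0,0,-1.])
    ax=np.cos(t)*dn-np.sin(t)*m; md=np.cos(t)*m+np.sin(t)*dn
    c=mouth-.05*md; return c+.0036*ax,rot(ax,z)
for psi in range(-180,180,15):
    o=[]
    for t in (0,20,40,55,65,75,85):
        q,mg=ik(*tippose(psi,np.radians(t),np.array([*tray,.062])));o.append(f"{mg:.2f}")
    print(psi,o,None if q is None else q.round(2))
E
```

```text
4.6954302048929364e-05
5.2656693672492594e-05
5.199967307589759e-05
4.93215254520063e-05
4.926755716605502e-05
4.699516321016173e-05
4.8699374566307796e-05
-180 ['0.55', '0.05', '-0.09', '-0.34', '-0.43', '-0.49', '-0.51'] [ 0.04  0.95  1.95 -1.51  1.5  -1.82]
-165 ['0.56', '0.28', '-0.33', '-0.45', '-0.36', '-0.33', '-0.33'] [ 0.02  0.95  2.15  4.47  1.47 -1.61]
-150 ['0.58', '0.18', '-0.45', '0.01', '0.08', '0.08', '0.03'] [-0.07  0.99  2.35  4.11  1.59 -1.41]
-135 ['0.59', '0.11', '-0.01', '0.31', '0.23', '0.18', '0.18'] [-0.29  1.1   2.52  3.67  1.9  -1.34]
-120 ['0.59', '0.09', '-0.04', '0.25', '0.15', '0.08', '0.07'] [-0.64  1.22  2.63  3.    2.19 -1.67]
-105 ['0.59', '0.13', '0.05', '0.26', '0.16', '0.09', '0.08'] [-1.    1.21  2.62  2.32  1.98 -2.05]
-90 ['0.58', '0.20', '0.20', '0.33', '0.25', '0.21', '0.21'] [-1.2   1.07  2.49  1.95  1.64 -1.96]
-75 ['0.58', '0.30', '0.36', '0.45', '0.40', '0.38', '0.39'] [-1.26  0.98  2.31  1.64  1.49 -1.72]
-60 ['0.56', '0.41', '0.53', '0.59', '0.57', '0.57', '0.59'] [-1.24  0.94  2.11  1.37  1.5  -1.49]
-45 ['0.55', '0.52', '0.69', '0.74
[... 748 characters left out ...]
62]
75 ['0.45', '0.90', '0.85', '0.71', '0.51', '0.33', '0.17'] [-0.46  1.27  0.83 -0.32  2.49 -1.85]
90 ['0.45', '0.82', '0.72', '0.66', '0.59', '0.42', '0.26'] [-0.36  1.25  0.9  -0.55  2.4  -2.02]
105 ['0.46', '0.74', '0.60', '0.52', '0.45', '0.38', '0.29'] [-0.27  1.2   1.01 -0.71  2.26 -2.12]
120 ['0.35', '0.66', '0.48', '0.38', '0.31', '0.24', '0.16'] [-0.18  1.15  1.17 -0.84  2.09 -2.15]
135 ['0.08', '0.54', '0.36', '0.24', '0.17', '0.10', '0.03'] [-0.11  1.09  1.34 -0.97  1.92 -2.14]
150 ['0.12', '0.34', '0.24', '0.09', '0.02', '-0.05', '-0.11'] [-0.04  1.03  1.54 -1.11  1.75 -2.08]
165 ['0.37', '0.13', '0.09', '-0.10', '-0.18', '-0.24', '-0.28'] [ 0.01  0.98  1.74 -1.28  1.6  -1.97]
```

```bash
python3 - <<'E'
from h import *
B=np.array([.482,.1944])
def gp(psi,t,grasp,s):
    z=np.array(yz(psi));m=np.array(yz(psi-90));dn=np.array([0,0,-1.])
    ax=np.cos(t)*dn-np.sin(t)*m
    return grasp+.005*ax,rot(ax,s*z)
g=.02
for s in (1,-1):
  for b in (15,30,45):
    res=[]
    for psi in range(-180,180,15):
        m=np.array(yz(psi-90));mg=9;path=[]
        for t in np.linspace(b,b-90,19):
            e=np.radians(b-t) # mouth elevation
            md=np.cos(e)*m+np.sin(e)*np.array([0,0,1])
            k=(b-t)/90
            c=np.array([*B,.034+.022*k+.03*np.sin(np.pi*k)])
            q,x=ik(*gp(psi,np.radians(t),c+g*md,s));mg=min(mg,x)
            path.append(q)
        # hand-off pose tool down, same yaw
        if mg>.05:
            st=np.abs(np.diff(np.array(path),axis=0)).max()
            res.append((psi,round(mg,2),round(st,2),path[0].round(2).tolist(),path[-1].round(2).tolist()))
    print(s,b);[print("  ",r) for r in res]
d=pickle.load(open("scene.pkl","rb"));W=cloud(d);print("orange",W[280,430],W[262,432],W[290,420])
E
```

```text
1 15
   (-120, np.float64(0.25), np.float64(0.21), [0.38, 0.56, 1.94, -0.42, 0.53, 2.83], [-0.04, 1.15, 1.09, 0.55, 2.1, 2.01])
   (-105, np.float64(0.15), np.float64(0.2), [0.34, 0.53, 1.99, -0.36, 0.43, 2.49], [0.06, 1.21, 0.94, 0.4, 2.25, 1.91])
   (-90, np.float64(0.07), np.float64(0.15), [0.29, 0.52, 2.03, -0.22, 0.35, 2.05], [0.15, 1.26, 0.82, 0.21, 2.36, 1.76])
   (-60, np.float64(0.07), np.float64(0.16), [0.17, 0.51, 2.05, 0.27, 0.35, 0.98], [0.34, 1.28, 0.76, -0.26, 2.39, 1.33])
   (-45, np.float64(0.14), np.float64(0.22), [0.12, 0.52, 2.03, 0.4, 0.42, 0.55], [0.43, 1.26, 0.82, -0.47, 2.3, 1.15])
   (-30, np.float64(0.23), np.float64(0.23), [0.08, 0.53, 1.99, 0.45, 0.51, 0.22], [0.52, 1.21, 0.95, -0.63, 2.16, 1.04])
   (-15, np.float64(0.24), np.float64(0.2), [0.05, 0.56, 1.93, 0.44, 0.62, -0.04], [0.6, 1.15, 1.1, -0.76, 1.99, 0.99])
   (0, np.float64(0.11), np.float64(0.17), [0.04, 0.58, 1.87, 0.4, 0.72, -0.27], [0.67, 1.09, 1.29, -0.89, 1.81, 0.98])
1 30
   (-45, np.float64(0.06), np.float64(0.51), [-0.01, 0.53, 2.21, 1.52, 0.36, -0.66], [0.42, 1.1, 0.98, -0.36, 2.05, 1.21
[... 4101 characters left out ...]
p.float64(0.12), [0.65, 0.84, 1.59, -0.78, 1.21, 0.86], [-0.16, 0.7, 1.75, 0.76, 1.2, -0.9])
   (-30, np.float64(0.05), np.float64(6.01), [-0.23, 0.65, 2.23, 1.6, 0.74, 1.93], [0.46, 0.91, 1.23, -0.4, 1.68, -2.06])
   (135, np.float64(0.12), np.float64(0.41), [0.4, 1.03, 1.09, -0.27, 1.76, 1.24], [-0.1, 0.52, 2.3, 1.93, 0.62, -1.14])
   (150, np.float64(0.29), np.float64(0.26), [0.48, 1.0, 1.17, -0.39, 1.66, 1.11], [-0.17, 0.55, 2.19, 1.49, 0.73, -0.99])
   (165, np.float64(0.45), np.float64(0.18), [0.55, 0.95, 1.29, -0.51, 1.53, 1.0], [-0.2, 0.59, 2.06, 1.17, 0.87, -0.9])
orange [ 0.60868461 -0.29736692  0.05381641] [ 0.65577998 -0.27337349  0.05526942] [ 0.58977679 -0.2928576   0.03825358]
```

```bash
cat >> h.py <<'E'
TRAY=np.array([.4557,-.2019]);BRD=np.array([.482,.1944])
def tippose(psi,t,mouth,s=1):
    t=np.radians(t);z=np.array(yz(psi));m=np.array(yz(psi-90));dn=np.array([0,0,-1.])
    ax=np.cos(t)*dn-np.sin(t)*m; md=np.cos(t)*m+np.sin(t)*dn
    c=mouth-.05*md; return c+.0036*ax,rot(ax,s*z)
def check(p,R,rows):
    qs=[ik(p,R)];
    for r in rows:
        p=p+R@(np.array([r[k] for k in("dx","dy","dz")])*.05);R=R@Ro.from_rotvec(np.array([r[k] for k in("rx","ry","rz")])*.08).as_matrix();qs.append(ik(p,R))
    print("min margin",min(x[1] for x in qs),"max speed frac",(np.abs(np.diff(np.array([x[0] for x in qs]),axis=0))/.1/np.array([2.57,2.57,3.14,3.14,3.14,3.14])).max(0).round(2),"end",p.round(4))
E
python3 - <<'E'
from h import *
s,p,R=state()
p1,R1=tippose(9,20,np.array([*TRAY,.115]))
r,pe,Re=plan(p,R,p1,R1,16);check(p,R,r);show(r)
p2,R2=tippose(9,68,np.array([*TRAY,.062]))
r,pe,Re=plan(pe,Re,p2,R2,12);check(p1,R1,r);show(r)
E
```

```text
min margin 0.802579961506138 max speed frac [0.17 0.1  0.1  0.11 0.13 0.35] end [ 0.4482 -0.154   0.1287]
[{"dx":0.15,"dy":-0.16,"dz":0.1,"rx":-0.62,"ry":0.03,"rz":0.44},{"dx":0.15,"dy":-0.17,"dz":0.08,"rx":-0.63,"ry":0.03,"rz":0.43},{"dx":0.14,"dy":-0.18,"dz":0.08,"rx":-0.62,"ry":0.03,"rz":0.44},{"dx":0.13,"dy":-0.19,"dz":0.07,"rx":-0.63,"ry":0.04,"rz":0.43},{"dx":0.13,"dy":-0.2,"dz":0.06,"rx":-0.62,"ry":0.03,"rz":0.44},{"dx":0.12,"dy":-0.21,"dz":0.06,"rx":-0.63,"ry":0.03,"rz":0.43},{"dx":0.11,"dy":-0.21,"dz":0.04,"rx":-0.62,"ry":0.03,"rz":0.44},{"dx":0.11,"dy":-0.21,"dz":0.03,"rx":-0.63,"ry":0.03,"rz":0.43},{"dx":0.1,"dy":-0.22,"dz":0.02,"rx":-0.62,"ry":0.03,"rz":0.44},{"dx":0.09,"dy":-0.23,"dz":0.01,"rx":-0.63,"ry":0.03,"rz":0.43}]
[{"dx":0.08,"dy":-0.23,"dz":0,"rx":-0.62,"ry":0.03,"rz":0.44},{"dx":0.07,"dy":-0.23,"dz":-0.02,"rx":-0.63,"ry":0.03,"rz":0.44},{"dx":0.07,"dy":-0.23,"dz":-0.02,"rx":-0.62,"ry":0.04,"rz":0.43},{"dx":0.06,"dy":-0.23,"dz":-0.04,"rx":-0.63,"ry":0.03,"rz":0.44},{"dx":0.05,"dy":-0.23,"dz":-0.04,"rx":-0.62,"ry":0.03,"rz":0.43},{"dx":0.04,"dy":-0.23,"dz":-0.06,"rx":-0.63,"ry":0.03,"rz":0.44}]
min margin 0.7412033620545964 max speed frac [0.11 0.17 0.1  0.11 0.19 0.12] end [ 0.4523 -0.1802  0.1072]
[{"dx":0.02,"dy":-0.05,"dz":0,"rx":0,"ry":0,"rz":0.87},{"dx":0.01,"dy":-0.06,"dz":0,"rx":0,"ry":0,"rz":0.87},{"dx":0.02,"dy":-0.05,"dz":0,"rx":0,"ry":0,"rz":0.88},{"dx":0,"dy":-0.06,"dz":0,"rx":0,"ry":0,"rz":0.87},{"dx":0.01,"dy":-0.06,"dz":0,"rx":0,"ry":0,"rz":0.87},{"dx":-0.01,"dy":-0.05,"dz":0,"rx":0,"ry":0,"rz":0.87},{"dx":0,"dy":-0.06,"dz":0,"rx":0,"ry":0,"rz":0.88},{"dx":-0.01,"dy":-0.06,"dz":0,"rx":0,"ry":0,"rz":0.87},{"dx":-0.01,"dy":-0.05,"dz":0,"rx":0,"ry":0,"rz":0.87},{"dx":-0.02,"dy":-0.06,"dz":0,"rx":0,"ry":0,"rz":0.87}]
[{"dx":-0.02,"dy":-0.05,"dz":0,"rx":0,"ry":0,"rz":0.88},{"dx":-0.02,"dy":-0.05,"dz":0,"rx":0,"ry":0,"rz":0.87}]
```

>>> send_rows(
  series=[
    {"dx": 0.15, "dy": -0.16, "dz": 0.1, "rx": -0.62, "ry": 0.03, "rz": 0.44},
    {"dx": 0.15, "dy": -0.17, "dz": 0.08, "rx": -0.62, "ry": 0.03, "rz": 0.44},
    {"dx": 0.14, "dy": -0.18, "dz": 0.08, "rx": -0.62, "ry": 0.03, "rz": 0.44},
    {"dx": 0.13, "dy": -0.19, "dz": 0.07, "rx": -0.62, "ry": 0.03, "rz": 0.44},
    {"dx": 0.13, "dy": -0.2, "dz": 0.06, "rx": -0.62, "ry": 0.03, "rz": 0.44},
    {"dx": 0.12, "dy": -0.21, "dz": 0.06, "rx": -0.62, "ry": 0.03, "rz": 0.44},
    {"dx": 0.11, "dy": -0.21, "dz": 0.04, "rx": -0.62, "ry": 0.03, "rz": 0.44},
    {"dx": 0.11, "dy": -0.21, "dz": 0.03, "rx": -0.62, "ry": 0.03, "rz": 0.44},
    {"dx": 0.1, "dy": -0.22, "dz": 0.02, "rx": -0.62, "ry": 0.03, "rz": 0.44},
    {"dx": 0.09, "dy": -0.23, "dz": 0.01, "rx": -0.62, "ry": 0.03, "rz": 0.44},
  ],
)

```text
time: 6.7
tcp_pos: [0.4592, -0.0913, 0.162]
orientation: [0.688, 0.1, 0.719, -0.002]
contact_force: [-0.5, -0.1, -1.9]
grip_width: 0.0557
```

>>> send_rows(
  series=[
    {"dx": 0.08, "dy": -0.23, "dz": 0, "rx": -0.62, "ry": 0.03, "rz": 0.44},
    {"dx": 0.07, "dy": -0.23, "dz": -0.02, "rx": -0.62, "ry": 0.03, "rz": 0.44},
    {"dx": 0.07, "dy": -0.23, "dz": -0.02, "rx": -0.62, "ry": 0.03, "rz": 0.44},
    {"dx": 0.06, "dy": -0.23, "dz": -0.04, "rx": -0.62, "ry": 0.03, "rz": 0.44},
    {"dx": 0.05, "dy": -0.23, "dz": -0.04, "rx": -0.62, "ry": 0.03, "rz": 0.44},
    {"dx": 0.04, "dy": -0.23, "dz": -0.06, "rx": -0.62, "ry": 0.03, "rz": 0.44},
    {"dx": 0, "dy": 0, "dz": 0, "rx": 0, "ry": 0, "rz": 0},
    {"dx": 0, "dy": 0, "dz": 0, "rx": 0, "ry": 0, "rz": 0},
  ],
)

```text
time: 7.5
tcp_pos: [0.4484, -0.154, 0.1294]
orientation: [0.687, 0.072, 0.702, 0.175]
contact_force: [0.3, 0.1, -1.5]
grip_width: 0.0559
```

```bash
python3 - <<'E'
from h import *
from plant import imaging
s,p,R=state();print(s["time"],p,s["grip_width"])
d=imaging.get_image("scene");cv2.imwrite("pics/scene2.png",d["pixels"])
p2,R2=tippose(9,68,np.array([*TRAY,.062]))
r,pe,Re=plan(p,R,p2,R2,12);check(p,R,r);show(r)
E
```

```text
7.5 [ 0.44838464 -0.15400031  0.12941114] 0.05589699262168845
min margin 0.7417262635934718 max speed frac [0.11 0.17 0.1  0.11 0.19 0.12] end [ 0.4524 -0.18    0.1071]
[{"dx":0.02,"dy":-0.05,"dz":0,"rx":0,"ry":0.01,"rz":0.87},{"dx":0.02,"dy":-0.06,"dz":0,"rx":-0.01,"ry":0.01,"rz":0.87},{"dx":0.01,"dy":-0.06,"dz":0,"rx":0,"ry":0.01,"rz":0.87},{"dx":0.01,"dy":-0.05,"dz":0,"rx":-0.01,"ry":0.01,"rz":0.86},{"dx":0,"dy":-0.06,"dz":0,"rx":0,"ry":0.01,"rz":0.87},{"dx":0,"dy":-0.06,"dz":0,"rx":0,"ry":0.01,"rz":0.87},{"dx":0,"dy":-0.06,"dz":0,"rx":-0.01,"ry":0.02,"rz":0.87},{"dx":-0.01,"dy":-0.05,"dz":0,"rx":0,"ry":0.01,"rz":0.87},{"dx":-0.01,"dy":-0.06,"dz":0,"rx":-0.01,"ry":0.01,"rz":0.87},{"dx":-0.02,"dy":-0.05,"dz":0,"rx":0,"ry":0.01,"rz":0.87}]
[{"dx":-0.02,"dy":-0.06,"dz":0,"rx":-0.01,"ry":0.01,"rz":0.87},{"dx":-0.02,"dy":-0.05,"dz":0,"rx":0,"ry":0.01,"rz":0.86}]
```

View pics/scene2.png

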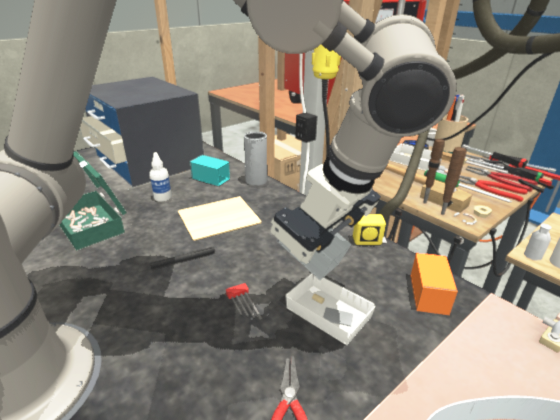

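The pot is over the back part of the tray, with its mouth near (320,262) and nothing spilled. Next, tip it.

>>> send_rows(
  series=[
    {"dx": 0.02, "dy": -0.05, "dz": 0, "rx": 0, "ry": 0.01, "rz": 0.87},
    {"dx": 0.02, "dy": -0.06, "dz": 0, "rx": 0, "ry": 0.01, "rz": 0.87},
    {"dx": 0.01, "dy": -0.06, "dz": 0, "rx": 0, "ry": 0.01, "rz": 0.87},
    {"dx": 0.01, "dy": -0.05, "dz": 0, "rx": 0, "ry": 0.01, "rz": 0.87},
    {"dx": 0, "dy": -0.06, "dz": 0, "rx": 0, "ry": 0.01, "rz": 0.87},
    {"dx": 0, "dy": -0.06, "dz": 0, "rx": 0, "ry": 0.01, "rz": 0.87},
    {"dx": 0, "dy": -0.06, "dz": 0, "rx": 0, "ry": 0.01, "rz": 0.87},
    {"dx": -0.01, "dy": -0.05, "dz": 0, "rx": 0, "ry": 0.01, "rz": 0.87},
    {"dx": -0.01, "dy": -0.06, "dz": 0, "rx": 0, "ry": 0.01, "rz": 0.87},
    {"dx": -0.02, "dy": -0.05, "dz": 0, "rx": 0, "ry": 0.01, "rz": 0.87},
  ],
)

```text
time: 8.55
tcp_pos: [0.453, -0.1752, 0.112]
orientation: [0.583, 0.305, 0.638, 0.401]
contact_force: [0.1, -0.1, -2.2]
grip_width: 0.0558
```

>>> send_rows(
  series=[
    {"dx": -0.02, "dy": -0.06, "dz": 0, "rx": 0, "ry": 0, "rz": 0.87},
    {"dx": -0.02, "dy": -0.05, "dz": 0, "rx": 0, "ry": 0, "rz": 0.87},
    {"dx": 0, "dy": 0, "dz": 0, "rx": 0, "ry": 0, "rz": 0},
    {"dx": 0, "dy": 0, "dz": 0, "rx": 0, "ry": 0, "rz": 0},
    {"dx": 0, "dy": 0, "dz": 0, "rx": 0, "ry": 0, "rz": 0},
    {"dx": 0, "dy": 0, "dz": 0, "rx": 0, "ry": 0, "rz": 0},
  ],
)

```text
time: 9.15
tcp_pos: [0.4536, -0.1797, 0.1088]
orientation: [0.554, 0.348, 0.615, 0.44]
contact_force: [-0.2, 0.2, -2.1]
grip_width: 0.056
```

```bash
python3 - <<'E'
from h import *
from plant import imaging
s,p,R=state();print(s["time"],p,s["grip_width"])
d=imaging.get_image("scene");cv2.imwrite("pics/scene3.png",cv2.resize(d["pixels"][200:400,200:440],None,fx=3,fy=3,interpolation=cv2.INTER_CUBIC))
E
```

```text
9.15 [ 0.45356533 -0.17972096  0.10877226] 0.0559959838724962
```

View pics/scene3.png

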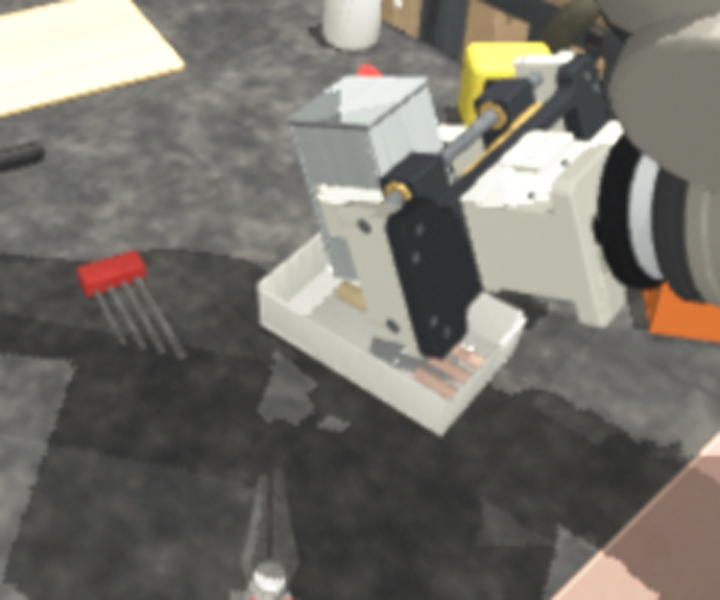

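```bash
python3 - <<'E'
from h import *
s,p,R=state()
r,pe,Re=plan(p,R,p+[0,.06,.09],R,5);check(p,R,r);show(r)
E
```

```text
min margin 0.708336639679481 max speed frac [0.05 0.15 0.08 0.05 0.03 0.07] end [ 0.4536 -0.1199  0.1985]
[{"dx":0.08,"dy":0.42,"dz":0.04,"rx":0,"ry":0,"rz":0},{"dx":0.09,"dy":0.43,"dz":0.04,"rx":0,"ry":0,"rz":0},{"dx":0.08,"dy":0.42,"dz":0.03,"rx":0,"ry":0,"rz":0},{"dx":0.09,"dy":0.42,"dz":0.04,"rx":0,"ry":0,"rz":0},{"dx":0.08,"dy":0.42,"dz":0.04,"rx":0,"ry":0,"rz":0}]
```

>>> send_rows(
  series=[
    {"dx": 0.08, "dy": 0.42, "dz": 0.04, "rx": 0, "ry": 0, "rz": 0},
    {"dx": 0.09, "dy": 0.42, "dz": 0.04, "rx": 0, "ry": 0, "rz": 0},
    {"dx": 0.08, "dy": 0.42, "dz": 0.04, "rx": 0, "ry": 0, "rz": 0},
    {"dx": 0.09, "dy": 0.42, "dz": 0.04, "rx": 0, "ry": 0, "rz": 0},
    {"dx": 0.08, "dy": 0.42, "dz": 0.04, "rx": 0, "ry": 0, "rz": 0},
  ],
)

```text
time: 9.7
tcp_pos: [0.454, -0.1197, 0.1986]
orientation: [0.554, 0.348, 0.615, 0.44]
contact_force: [0.3, -1.0, -1.7]
grip_width: 0.0557
```

```bash
python3 - <<'E'
from h import *
from plant import imaging
s,p,R=state();print(s["time"],p,s["grip_width"],s["contact_force"])
d=imaging.get_image("scene");pickle.dump(d,open("scene4.pkl","wb"));a=cv2.resize(d["pixels"][200:350,260:400],None,fx=4,fy=4,interpolation=cv2.INTER_CUBIC)
cv2.imwrite("pics/scene4.png",a)
# route to board: untilt+rise, then yaw
dn=[0,0,-1]
for N,P,psi in ((12,[.44,-.06,.19],40),):
    r,pe,Re=plan(p,R,P,rot(dn,yz(psi)),16);check(p,R,r);show(r)
E
```

```text
9.7 [ 0.45399134 -0.11966625  0.19859723] 0.05568225844387474 [ 0.33718863 -1.0021857  -1.70138892]
min margin 0.7079143294942767 max speed frac [0.18 0.14 0.11 0.19 0.2  0.13] end [ 0.4401 -0.0598  0.1902]
[{"dx":0.07,"dy":0.02,"dz":-0.01,"rx":-0.37,"ry":0.25,"rz":-0.9},{"dx":0.08,"dy":0.02,"dz":0,"rx":-0.37,"ry":0.25,"rz":-0.9},{"dx":0.07,"dy":0.03,"dz":0,"rx":-0.38,"ry":0.25,"rz":-0.91},{"dx":0.07,"dy":0.04,"dz":0,"rx":-0.37,"ry":0.26,"rz":-0.9},{"dx":0.07,"dy":0.04,"dz":0,"rx":-0.37,"ry":0.25,"rz":-0.9},{"dx":0.06,"dy":0.04,"dz":0.01,"rx":-0.37,"ry":0.25,"rz":-0.9},{"dx":0.06,"dy":0.05,"dz":0.01,"rx":-0.38,"ry":0.25,"rz":-0.91},{"dx":0.05,"dy":0.05,"dz":0.01,"rx":-0.37,"ry":0.25,"rz":-0.9},{"dx":0.06,"dy":0.06,"dz":0.01,"rx":-0.37,"ry":0.25,"rz":-0.9},{"dx":0.04,"dy":0.05,"dz":0.02,"rx":-0.37,"ry":0.25,"rz":-0.9}]
[{"dx":0.05,"dy":0.07,"dz":0.02,"rx":-0.38,"ry":0.26,"rz":-0.91},{"dx":0.03,"dy":0.06,"dz":0.02,"rx":-0.37,"ry":0.25,"rz":-0.9},{"dx":0.04,"dy":0.07,"dz":0.03,"rx":-0.37,"ry":0.25,"rz":-0.9},{"dx":0.03,"dy":0.06,"dz":0.02,"rx":-0.37,"ry":0.25,"rz":-0.9},{"dx":0.02,"dy":0.07,"dz":0.03,"rx":-0.37,"ry":0.25,"rz":-0.9},{"dx":0.01,"dy":0.07,"dz":0.04,"rx":-0.38,"ry":0.25,"rz":-0.91}]
```

View pics/scene4.png

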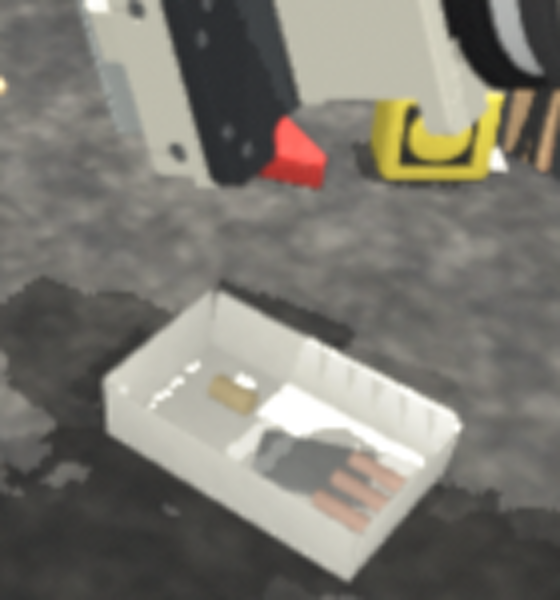

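All three copper studs lie side by side in the tray near its lower-right end (crop (340,510), (360,490), (382,470)). The tray is upright. Next, on to the board.

>>> send_rows(
  series=[
    {"dx": 0.07, "dy": 0.02, "dz": 0, "rx": -0.37, "ry": 0.25, "rz": -0.9},
    {"dx": 0.07, "dy": 0.02, "dz": 0, "rx": -0.37, "ry": 0.25, "rz": -0.9},
    {"dx": 0.07, "dy": 0.03, "dz": 0, "rx": -0.37, "ry": 0.25, "rz": -0.9},
    {"dx": 0.07, "dy": 0.04, "dz": 0, "rx": -0.37, "ry": 0.25, "rz": -0.9},
    {"dx": 0.07, "dy": 0.04, "dz": 0, "rx": -0.37, "ry": 0.25, "rz": -0.9},
    {"dx": 0.06, "dy": 0.04, "dz": 0.01, "rx": -0.37, "ry": 0.25, "rz": -0.9},
    {"dx": 0.06, "dy": 0.05, "dz": 0.01, "rx": -0.37, "ry": 0.25, "rz": -0.9},
    {"dx": 0.05, "dy": 0.05, "dz": 0.01, "rx": -0.37, "ry": 0.25, "rz": -0.9},
    {"dx": 0.06, "dy": 0.06, "dz": 0.01, "rx": -0.37, "ry": 0.25, "rz": -0.9},
    {"dx": 0.04, "dy": 0.05, "dz": 0.02, "rx": -0.37, "ry": 0.25, "rz": -0.9},
  ],
)

```text
time: 10.75
tcp_pos: [0.4459, -0.0837, 0.1926]
orientation: [0.654, -0.019, 0.679, 0.333]
contact_force: [0.3, -0.3, -1.6]
grip_width: 0.0559
```

>>> send_rows(
  series=[
    {"dx": 0.04, "dy": 0.06, "dz": 0.02, "rx": -0.37, "ry": 0.25, "rz": -0.9},
    {"dx": 0.03, "dy": 0.06, "dz": 0.02, "rx": -0.37, "ry": 0.25, "rz": -0.9},
    {"dx": 0.03, "dy": 0.06, "dz": 0.03, "rx": -0.37, "ry": 0.25, "rz": -0.9},
    {"dx": 0.03, "dy": 0.06, "dz": 0.02, "rx": -0.37, "ry": 0.25, "rz": -0.9},
    {"dx": 0.02, "dy": 0.07, "dz": 0.03, "rx": -0.37, "ry": 0.25, "rz": -0.9},
    {"dx": 0.01, "dy": 0.07, "dz": 0.04, "rx": -0.37, "ry": 0.25, "rz": -0.9},
  ],
)

```text
time: 11.35
tcp_pos: [0.4412, -0.0618, 0.1902]
orientation: [0.665, -0.241, 0.665, 0.242]
contact_force: [-0.4, 0.5, -2.0]
grip_width: 0.056
```

```bash
python3 - <<'E'
from h import *
s,p,R=state();print(s["time"],p,s["grip_width"],R.round(3).tolist())
r,pe,Re=plan(p,R,[*BRD,.13],rot([0,0,-1],yz(166)),30);check(p,R,r);show(r)
E
```

```text
11.35 [ 0.44116524 -0.06183015  0.19019941] 0.05598660453368583 [[-0.001, -0.641, 0.767], [0.001, 0.767, 0.641], [-1.0, 0.001, 0.001]]
min margin 0.4487096310897347 max speed frac [0.08 0.04 0.03 0.   0.02 0.18] end [0.482  0.1942 0.1298]
[{"dx":0.04,"dy":0.11,"dz":0.13,"rx":-0.92,"ry":0,"rz":0},{"dx":0.04,"dy":0.11,"dz":0.14,"rx":-0.91,"ry":0,"rz":0},{"dx":0.04,"dy":0.09,"dz":0.14,"rx":-0.92,"ry":0,"rz":0},{"dx":0.04,"dy":0.08,"dz":0.16,"rx":-0.92,"ry":0,"rz":0},{"dx":0.04,"dy":0.07,"dz":0.15,"rx":-0.92,"ry":0,"rz":0},{"dx":0.04,"dy":0.06,"dz":0.17,"rx":-0.91,"ry":0,"rz":0},{"dx":0.04,"dy":0.05,"dz":0.16,"rx":-0.92,"ry":0.01,"rz":0},{"dx":0.04,"dy":0.03,"dz":0.17,"rx":-0.92,"ry":0,"rz":0},{"dx":0.04,"dy":0.03,"dz":0.18,"rx":-0.91,"ry":0,"rz":0},{"dx":0.04,"dy":0.01,"dz":0.17,"rx":-0.92,"ry":0,"rz":0}]
[{"dx":0.04,"dy":-0.01,"dz":0.17,"rx":-0.92,"ry":0,"rz":0},{"dx":0.04,"dy":-0.01,"dz":0.17,"rx":-0.91,"ry":0,"rz":0},{"dx":0.04,"dy":-0.03,"dz":0.17,"rx":-0.92,"ry":0,"rz":0},{"dx":0.04,"dy":-0.04,"dz":0.17,"rx":-0.92,"ry":0,"rz":0},{"dx":0.04,"dy":-0.05,"dz":0.17,"rx":-0.92,"ry":0,"rz
[... 181 characters left out ...]
dx":0.04,"dy":-0.1,"dz":0.14,"rx":-0.91,"ry":0.01,"rz":0},{"dx":0.04,"dy":-0.11,"dz":0.14,"rx":-0.92,"ry":0,"rz":0}]
[{"dx":0.04,"dy":-0.12,"dz":0.12,"rx":-0.92,"ry":0,"rz":0},{"dx":0.04,"dy":-0.12,"dz":0.12,"rx":-0.92,"ry":0,"rz":0},{"dx":0.04,"dy":-0.14,"dz":0.11,"rx":-0.91,"ry":0,"rz":0},{"dx":0.04,"dy":-0.14,"dz":0.1,"rx":-0.92,"ry":0,"rz":0},{"dx":0.04,"dy":-0.15,"dz":0.08,"rx":-0.92,"ry":0,"rz":0},{"dx":0.04,"dy":-0.16,"dz":0.08,"rx":-0.91,"ry":0,"rz":0},{"dx":0.04,"dy":-0.16,"dz":0.06,"rx":-0.92,"ry":0,"rz":0},{"dx":0.04,"dy":-0.16,"dz":0.05,"rx":-0.92,"ry":0,"rz":0},{"dx":0.04,"dy":-0.17,"dz":0.04,"rx":-0.91,"ry":0,"rz":0},{"dx":0.04,"dy":-0.17,"dz":0.03,"rx":-0.92,"ry":0.01,"rz":0}]
```

>>> send_rows(
  series=[
    {"dx": 0.04, "dy": 0.11, "dz": 0.13, "rx": -0.92, "ry": 0, "rz": 0},
    {"dx": 0.04, "dy": 0.11, "dz": 0.14, "rx": -0.92, "ry": 0, "rz": 0},
    {"dx": 0.04, "dy": 0.09, "dz": 0.14, "rx": -0.92, "ry": 0, "rz": 0},
    {"dx": 0.04, "dy": 0.08, "dz": 0.16, "rx": -0.92, "ry": 0, "rz": 0},
    {"dx": 0.04, "dy": 0.07, "dz": 0.15, "rx": -0.92, "ry": 0, "rz": 0},
    {"dx": 0.04, "dy": 0.06, "dz": 0.17, "rx": -0.92, "ry": 0, "rz": 0},
    {"dx": 0.04, "dy": 0.05, "dz": 0.16, "rx": -0.92, "ry": 0, "rz": 0},
    {"dx": 0.04, "dy": 0.03, "dz": 0.17, "rx": -0.92, "ry": 0, "rz": 0},
    {"dx": 0.04, "dy": 0.03, "dz": 0.18, "rx": -0.92, "ry": 0, "rz": 0},
    {"dx": 0.04, "dy": 0.01, "dz": 0.17, "rx": -0.92, "ry": 0, "rz": 0},
  ],
)

```text
time: 12.35
tcp_pos: [0.4546, 0.024, 0.1702]
orientation: [0.533, -0.463, 0.533, 0.466]
contact_force: [0.5, 0.0, -2.0]
grip_width: 0.0556
```

>>> send_rows(
  series=[
    {"dx": 0.04, "dy": -0.01, "dz": 0.17, "rx": -0.92, "ry": 0, "rz": 0},
    {"dx": 0.04, "dy": -0.01, "dz": 0.17, "rx": -0.92, "ry": 0, "rz": 0},
    {"dx": 0.04, "dy": -0.03, "dz": 0.17, "rx": -0.92, "ry": 0, "rz": 0},
    {"dx": 0.04, "dy": -0.04, "dz": 0.17, "rx": -0.92, "ry": 0, "rz": 0},
    {"dx": 0.04, "dy": -0.05, "dz": 0.17, "rx": -0.92, "ry": 0, "rz": 0},
    {"dx": 0.04, "dy": -0.07, "dz": 0.16, "rx": -0.92, "ry": 0, "rz": 0},
    {"dx": 0.04, "dy": -0.07, "dz": 0.15, "rx": -0.92, "ry": 0, "rz": 0},
    {"dx": 0.04, "dy": -0.09, "dz": 0.15, "rx": -0.92, "ry": 0, "rz": 0},
    {"dx": 0.04, "dy": -0.1, "dz": 0.14, "rx": -0.92, "ry": 0, "rz": 0},
    {"dx": 0.04, "dy": -0.11, "dz": 0.14, "rx": -0.92, "ry": 0, "rz": 0},
  ],
)

```text
time: 13.35
tcp_pos: [0.4681, 0.1094, 0.1505]
orientation: [0.331, -0.624, 0.329, 0.627]
contact_force: [0.4, 0.8, -2.2]
grip_width: 0.056
```

>>> send_rows(
  series=[
    {"dx": 0.04, "dy": -0.12, "dz": 0.12, "rx": -0.92, "ry": 0, "rz": 0},
    {"dx": 0.04, "dy": -0.12, "dz": 0.12, "rx": -0.92, "ry": 0, "rz": 0},
    {"dx": 0.04, "dy": -0.14, "dz": 0.11, "rx": -0.92, "ry": 0, "rz": 0},
    {"dx": 0.04, "dy": -0.14, "dz": 0.1, "rx": -0.92, "ry": 0, "rz": 0},
    {"dx": 0.04, "dy": -0.15, "dz": 0.08, "rx": -0.92, "ry": 0, "rz": 0},
    {"dx": 0.04, "dy": -0.16, "dz": 0.08, "rx": -0.92, "ry": 0, "rz": 0},
    {"dx": 0.04, "dy": -0.16, "dz": 0.06, "rx": -0.92, "ry": 0, "rz": 0},
    {"dx": 0.04, "dy": -0.16, "dz": 0.05, "rx": -0.92, "ry": 0, "rz": 0},
    {"dx": 0.04, "dy": -0.17, "dz": 0.04, "rx": -0.92, "ry": 0, "rz": 0},
    {"dx": 0.04, "dy": -0.17, "dz": 0.03, "rx": -0.92, "ry": 0, "rz": 0},
  ],
)

```text
time: 14.35
tcp_pos: [0.4815, 0.1946, 0.1308]
orientation: [0.084, -0.701, 0.082, 0.703]
contact_force: [0.0, 0.5, -1.4]
grip_width: 0.0563
```

```bash
python3 - <<'E'
from h import *
s,p,R=state();print(s["time"],p,s["grip_width"],R.round(3).tolist())
r,pe,Re=plan(p,R,[*BRD,.034],rot([0,0,-1],yz(166)),6);check(p,R,r);show(r)
E
```

```text
14.35 [0.4814554  0.19458882 0.13084034] 0.05629877174622702 [[-0.003, -0.233, -0.972], [0.004, -0.972, 0.233], [-1.0, -0.003, 0.003]]
min margin 0.43490088407289695 max speed frac [0.   0.11 0.06 0.   0.12 0.01] end [0.4823 0.1946 0.0338]
[{"dx":0.32,"dy":0,"dz":0,"rx":0.02,"ry":0.01,"rz":0.01},{"dx":0.33,"dy":0,"dz":-0.01,"rx":0.02,"ry":0,"rz":0},{"dx":0.32,"dy":0,"dz":0,"rx":0.02,"ry":0.01,"rz":0.01},{"dx":0.32,"dy":0,"dz":0,"rx":0.01,"ry":0.01,"rz":0.01},{"dx":0.32,"dy":0,"dz":0,"rx":0.02,"ry":0.01,"rz":0},{"dx":0.33,"dy":0,"dz":-0.01,"rx":0.02,"ry":0,"rz":0.01}]
```

>>> send_rows(
  series=[
    {"dx": 0.32, "dy": 0, "dz": 0, "rx": 0, "ry": 0, "rz": 0},
    {"dx": 0.32, "dy": 0, "dz": 0, "rx": 0, "ry": 0, "rz": 0},
    {"dx": 0.32, "dy": 0, "dz": 0, "rx": 0, "ry": 0, "rz": 0},
    {"dx": 0.32, "dy": 0, "dz": 0, "rx": 0, "ry": 0, "rz": 0},
    {"dx": 0.32, "dy": 0, "dz": 0, "rx": 0, "ry": 0, "rz": 0},
    {"dx": 0.2, "dy": 0, "dz": 0, "rx": 0, "ry": 0, "rz": 0},
    {"dx": 0, "dy": 0, "dz": 0, "rx": 0, "ry": 0, "rz": 0},
    {"dx": 0, "dy": 0, "dz": 0, "rx": 0, "ry": 0, "rz": 0},
  ],
)

```text
time: 15.15
tcp_pos: [0.4817, 0.1948, 0.0413]
orientation: [0.086, -0.701, 0.083, 0.703]
contact_force: [0.1, 1.0, -1.6]
grip_width: 0.0562
```

```bash
python3 - <<'E'
from h import *
from plant import imaging
s,p,R=state();print(s["time"],p,s["grip_width"],s["contact_force"],R.round(3).tolist())
d=imaging.get_image("scene");cv2.imwrite("pics/scene5.png",cv2.resize(d["pixels"][120:280,140:340],None,fx=4,fy=4))
E
```

```text
15.15 [0.48174858 0.1947681  0.04125737] 0.056155912537793964 [ 0.13603371  1.00543201 -1.60519587] [[-0.002, -0.236, -0.972], [0.004, -0.972, 0.236], [-1.0, -0.004, 0.003]]
```

View pics/scene5.png

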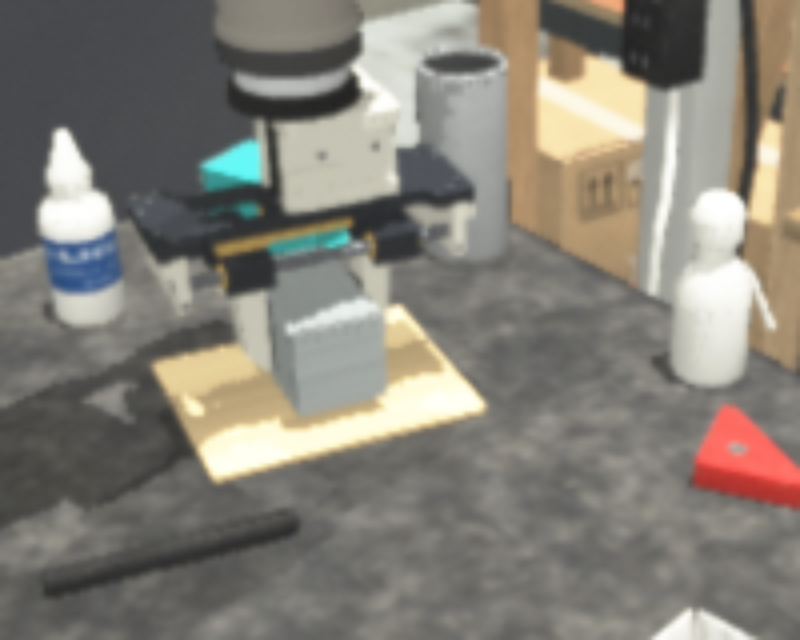

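The closed foot faces the camera, and the pot is level just above the board's middle. Lower it the last 10 mm.

>>> send_rows(
  series=[
    {"dx": 0.1, "dy": 0, "dz": 0, "rx": 0, "ry": 0, "rz": 0},
    {"dx": 0.08, "dy": 0, "dz": 0, "rx": 0, "ry": 0, "rz": 0},
    {"dx": 0.03, "dy": 0, "dz": 0, "rx": 0, "ry": 0, "rz": 0},
    {"dx": 0, "dy": 0, "dz": 0, "rx": 0, "ry": 0, "rz": 0},
  ],
)

```text
time: 15.6
tcp_pos: [0.4814, 0.1948, 0.0306]
orientation: [0.085, -0.701, 0.083, 0.703]
contact_force: [-0.6, 0.2, 0.8]
grip_width: 0.0559
```

Contact is being made (force went from -1.6 to +0.8). Release.

>>> send_rows(
  series=[
    {"dx": 0.01, "dy": 0, "dz": 0, "rx": 0, "ry": 0, "rz": 0},
    {"dx": 0, "dy": 0, "dz": 0, "rx": 0, "ry": 0, "rz": 0},
    {"dx": 0, "dy": 0, "dz": 0, "rx": 0, "ry": 0, "rz": 0},
    {"dx": 0, "dy": 0, "dz": 0, "rx": 0, "ry": 0, "rz": 0},
    {"dx": 0, "dy": 0, "dz": 0, "rx": 0, "ry": 0, "rz": 0},
    {"dx": 0, "dy": 0, "dz": 0, "rx": 0, "ry": 0, "rz": 0},
  ],
  grip=-1,
)

```text
time: 16.2
tcp_pos: [0.4816, 0.1948, 0.0299]
orientation: [0.086, -0.701, 0.083, 0.703]
contact_force: [-0.2, 0.8, 0.7]
grip_width: 0.0913
```

>>> send_rows(
  series=[
    {"dx": -0.5, "dy": 0, "dz": 0, "rx": 0, "ry": 0, "rz": 0},
    {"dx": -1, "dy": 0, "dz": 0, "rx": 0, "ry": 0, "rz": 0},
    {"dx": -1, "dy": 0, "dz": 0, "rx": 0, "ry": 0, "rz": 0},
    {"dx": -0.5, "dy": 0, "dz": 0, "rx": 0, "ry": 0, "rz": 0},
  ],
)

```text
time: 16.6
tcp_pos: [0.4832, 0.1946, 0.1842]
orientation: [-0.086, 0.703, -0.082, -0.701]
contact_force: [-0.6, 0.8, -0.0]
grip_width: 0.0922
```

```bash
python3 - <<'E'
from h import *
from plant import imaging
s,p,R=state();print(s["time"],p,s["grip_width"],s["joint_pos"].round(2))
d=imaging.get_image("scene");pickle.dump(d,open("scene6.pkl","wb"));cv2.imwrite("pics/scene6.png",cv2.resize(d["pixels"][120:280,140:340],None,fx=4,fy=4))
W=cloud(d);S=W[170:240,180:270];H=S[...,2];m=(H>.045)&(H<.07);P=S[m];P=P[np.hypot(*(P[:,:2]-BRD).T)<.08];print(len(P),rect(P)[0],P[:,2].mean())
E
```

```text
16.6 [0.48322911 0.19455751 0.18421516] 0.09218413183807879 [ 0.23  0.38  1.63  0.    1.13 -2.67]
650 ((482.96929931640625, 192.55224609375), (102.8858413696289, 56.4232063293457), 76.28528594970703) 0.05817271774553695
```

View pics/scene6.png

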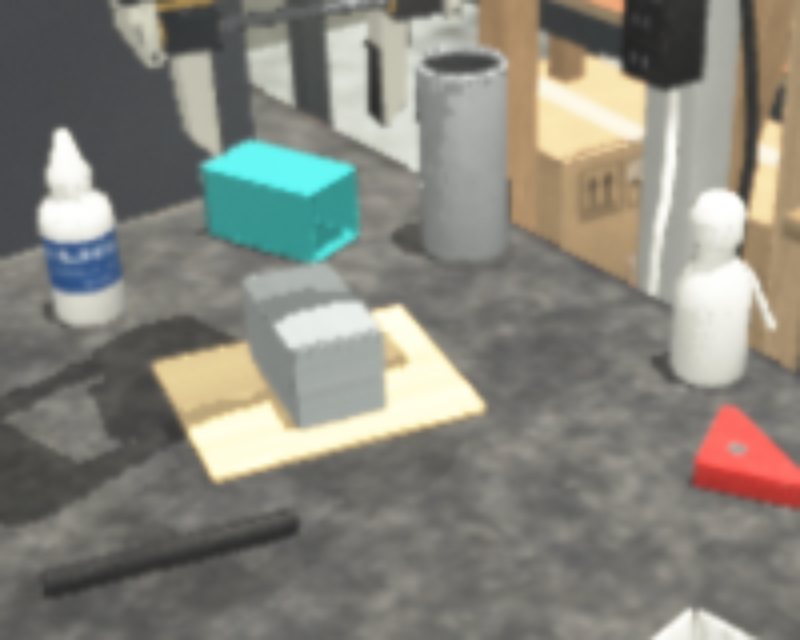

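The pot lies on its side in the middle of the board, released and untouched. Measured centre is (483,193) mm, axis 76 deg, top at 58 mm. Both bottles are standing. Next, half-turn the wrist and regrip tilted 25 deg, nearer the mouth.

```bash
cat >> h.py <<'E'
POT=np.array([.4825,.1935]);PS=166.2
def gp(t,grasp,back=0.,psi=PS,s=-1):
    t=np.radians(t);z=np.array(yz(psi));m=np.array(yz(psi-90));dn=np.array([0,0,-1.])
    ax=np.cos(t)*dn-np.sin(t)*m
    return grasp+(.005-back)*ax,rot(ax,s*z)
M=np.array(yz(PS-90))
E
python3 - <<'E'
from h import *
s,p,R=state()
R90=rot([0,0,-1],yz(166-95))
r1,p1,R1=plan(p,R,[.485,.215,.19],R90,21);check(p,R,r1);show(r1[:2]);print(p1)
g=np.array([*POT,.034])+.02*M
a,A=gp(25,g,.10);r2,p2,R2=plan(p1,R1,a,A,20);check(p1,R1,r2);show(r2);print(p2)
b,Bm=gp(25,g);r3,p3,R3=plan(p2,R2,b,Bm,6);check(p2,R2,r3)
E
```

```text
min margin 0.43786170318867734 max speed frac [0.01 0.01 0.01 0.   0.01 0.26] end [0.4849 0.2149 0.19  ]
[{"dx":0,"dy":-0.02,"dz":0,"rx":0.99,"ry":0,"rz":0.01},{"dx":-0.01,"dy":-0.02,"dz":0.01,"rx":0.99,"ry":0,"rz":0}]
[0.48487374 0.21491461 0.18999731]
min margin 0.6787350349064561 max speed frac [0.07 0.08 0.08 0.09 0.09 0.32] end [0.497  0.2521 0.12  ]
[{"dx":0.07,"dy":0,"dz":0.04,"rx":0.91,"ry":0.2,"rz":-0.22},{"dx":0.07,"dy":0.01,"dz":0.04,"rx":0.91,"ry":0.2,"rz":-0.22},{"dx":0.07,"dy":0,"dz":0.04,"rx":0.91,"ry":0.2,"rz":-0.22},{"dx":0.07,"dy":0.02,"dz":0.04,"rx":0.91,"ry":0.21,"rz":-0.22},{"dx":0.06,"dy":0.01,"dz":0.04,"rx":0.91,"ry":0.2,"rz":-0.23},{"dx":0.07,"dy":0.03,"dz":0.04,"rx":0.9,"ry":0.2,"rz":-0.22},{"dx":0.06,"dy":0.02,"dz":0.04,"rx":0.91,"ry":0.2,"rz":-0.22},{"dx":0.07,"dy":0.03,"dz":0.04,"rx":0.91,"ry":0.2,"rz":-0.22},{"dx":0.06,"dy":0.03,"dz":0.04,"rx":0.91,"ry":0.2,"rz":-0.22},{"dx":0.06,"dy":0.04,"dz":0.03,"rx":0.91,"ry":0.21,"rz":-0.22}]
[{"dx":0.06,"dy":0.04,"dz":0.04,"rx":0.91,"ry":0.2,"rz":-0.22},{"dx":0.06,"dy":0.05,"dz":0.03,"rx":0.91,"ry":0.2,"rz":-0.22},{"dx":0.06,"dy":0.04,"dz":0.03,"rx":0.91,"ry":0.2,"rz":-0.22},{"dx":0.05,"dy":0.05,"dz":0.02,"rx":0.91,"ry":0.2,"rz":-0.22},{"dx":0.06,"dy":0.06,"dz":0.03,"rx":0.91,"ry":0.2,"rz":-0.22},{"dx":0.05,"dy":0.05,"dz":0.02,"rx":0.91,"ry":0.21,"rz":-0.23},{"dx":0.05,"dy":0.06,"dz":0.02,"rx":0.9,"ry":0.2,"rz":-0.22},{"dx":0.05,"dy":0.06,"dz":0.01,"rx":0.91,"ry":0.2,"rz":-0.22},{"dx":0.05,"dy":0.06,"dz":0.01,"rx":0.91,"ry":0.2,"rz":-0.22},{"dx":0.05,"dy":0.07,"dz":0.01,"rx":0.91,"ry":0.2,"rz":-0.22}]
[0.49698096 0.25207876 0.11997632]
min margin 0.6403352741649284 max speed frac [0.03 0.06 0.1  0.03 0.13 0.02] end [0.4869 0.211  0.0293]
```

>>> send_rows(
  series=[
    {"dx": 0, "dy": 0, "dz": 0, "rx": 1, "ry": 0, "rz": 0},
    {"dx": 0, "dy": 0, "dz": 0, "rx": 1, "ry": 0, "rz": 0},
    {"dx": 0, "dy": 0, "dz": 0, "rx": 1, "ry": 0, "rz": 0},
    {"dx": 0, "dy": 0, "dz": 0, "rx": 1, "ry": 0, "rz": 0},
    {"dx": 0, "dy": 0, "dz": 0, "rx": 1, "ry": 0, "rz": 0},
    {"dx": 0, "dy": 0, "dz": 0, "rx": 1, "ry": 0, "rz": 0},
    {"dx": 0, "dy": 0, "dz": 0, "rx": 1, "ry": 0, "rz": 0},
    {"dx": 0, "dy": 0, "dz": 0, "rx": 1, "ry": 0, "rz": 0},
    {"dx": 0, "dy": 0, "dz": 0, "rx": 1, "ry": 0, "rz": 0},
    {"dx": 0, "dy": 0, "dz": 0, "rx": 1, "ry": 0, "rz": 0},
  ],
)

```text
time: 17.65
tcp_pos: [0.4816, 0.1941, 0.1796]
orientation: [0.353, -0.612, 0.351, 0.615]
contact_force: [0.3, 0.2, -0.4]
grip_width: 0.0912
```

>>> send_rows(
  series=[
    {"dx": 0, "dy": 0, "dz": 0, "rx": 1, "ry": 0, "rz": 0},
    {"dx": 0, "dy": 0, "dz": 0, "rx": 1, "ry": 0, "rz": 0},
    {"dx": 0, "dy": 0, "dz": 0, "rx": 1, "ry": 0, "rz": 0},
    {"dx": 0, "dy": 0, "dz": 0, "rx": 1, "ry": 0, "rz": 0},
    {"dx": 0, "dy": 0, "dz": 0, "rx": 1, "ry": 0, "rz": 0},
    {"dx": 0, "dy": 0, "dz": 0, "rx": 1, "ry": 0, "rz": 0},
    {"dx": 0, "dy": 0, "dz": 0, "rx": 1, "ry": 0, "rz": 0},
    {"dx": 0, "dy": 0, "dz": 0, "rx": 1, "ry": 0, "rz": 0},
    {"dx": 0, "dy": 0, "dz": 0, "rx": 1, "ry": 0, "rz": 0},
    {"dx": 0, "dy": 0, "dz": 0, "rx": 1, "ry": 0, "rz": 0},
  ],
)

```text
time: 18.65
tcp_pos: [0.4816, 0.1941, 0.1796]
orientation: [0.563, -0.426, 0.563, 0.429]
contact_force: [-0.6, -0.2, -1.5]
grip_width: 0.0918
```

```bash
python3 - <<'E'
from h import *
s,p,R=state();print(s["time"],p,np.degrees(np.arctan2(R[1,2],R[0,2])))
g=np.array([*POT,.034])+.02*M
a,A=gp(25,g,.10);r2,p2,R2=plan(p,R,a,A,20);check(p,R,r2);show(r2);print(p2)
E
```

```text
18.65 [0.48162779 0.19412618 0.17956262] 74.46284223533821
min margin 0.6775817278734628 max speed frac [0.08 0.08 0.09 0.09 0.1  0.34] end [0.4968 0.2518 0.1203]
[{"dx":0.06,"dy":0,"dz":0.06,"rx":0.95,"ry":0.21,"rz":-0.22},{"dx":0.06,"dy":0.01,"dz":0.06,"rx":0.94,"ry":0.21,"rz":-0.22},{"dx":0.06,"dy":0.01,"dz":0.06,"rx":0.95,"ry":0.21,"rz":-0.22},{"dx":0.05,"dy":0.02,"dz":0.06,"rx":0.95,"ry":0.21,"rz":-0.22},{"dx":0.06,"dy":0.02,"dz":0.06,"rx":0.94,"ry":0.21,"rz":-0.22},{"dx":0.05,"dy":0.03,"dz":0.06,"rx":0.95,"ry":0.21,"rz":-0.22},{"dx":0.05,"dy":0.03,"dz":0.06,"rx":0.94,"ry":0.21,"rz":-0.22},{"dx":0.05,"dy":0.04,"dz":0.05,"rx":0.95,"ry":0.21,"rz":-0.21},{"dx":0.05,"dy":0.04,"dz":0.06,"rx":0.95,"ry":0.21,"rz":-0.22},{"dx":0.05,"dy":0.05,"dz":0.05,"rx":0.94,"ry":0.21,"rz":-0.22}]
[{"dx":0.04,"dy":0.05,"dz":0.04,"rx":0.95,"ry":0.21,"rz":-0.22},{"dx":0.05,"dy":0.06,"dz":0.05,"rx":0.95,"ry":0.21,"rz":-0.22},{"dx":0.04,"dy":0.06,"dz":0.04,"rx":0.94,"ry":0.21,"rz":-0.22},{"dx":0.04,"dy":0.07,"dz":0.03,"rx":0.95,"ry":0.21,"rz":-0.22},{"dx":0.04,"dy":0.07,"dz":0.03,"rx":0.95,"ry":0.2,"rz":-0.22},{"dx":0.03,"dy":0.07,"dz":0.03,"rx":0.94,"ry":0.21,"rz":-0.22},{"dx":0.04,"dy":0.07,"dz":0.02,"rx":0.95,"ry":0.21,"rz":-0.22},{"dx":0.03,"dy":0.08,"dz":0.02,"rx":0.95,"ry":0.21,"rz":-0.22},{"dx":0.03,"dy":0.07,"dz":0.01,"rx":0.94,"ry":0.21,"rz":-0.22},{"dx":0.03,"dy":0.08,"dz":0.01,"rx":0.95,"ry":0.21,"rz":-0.22}]
[0.49684613 0.2517924  0.12025642]
```

>>> send_rows(
  series=[
    {"dx": 0.06, "dy": 0, "dz": 0.06, "rx": 0.95, "ry": 0.21, "rz": -0.22},
    {"dx": 0.06, "dy": 0.01, "dz": 0.06, "rx": 0.95, "ry": 0.21, "rz": -0.22},
    {"dx": 0.06, "dy": 0.01, "dz": 0.06, "rx": 0.95, "ry": 0.21, "rz": -0.22},
    {"dx": 0.05, "dy": 0.02, "dz": 0.06, "rx": 0.95, "ry": 0.21, "rz": -0.22},
    {"dx": 0.06, "dy": 0.02, "dz": 0.06, "rx": 0.95, "ry": 0.21, "rz": -0.22},
    {"dx": 0.05, "dy": 0.03, "dz": 0.06, "rx": 0.95, "ry": 0.21, "rz": -0.22},
    {"dx": 0.05, "dy": 0.03, "dz": 0.06, "rx": 0.95, "ry": 0.21, "rz": -0.22},
    {"dx": 0.05, "dy": 0.04, "dz": 0.05, "rx": 0.95, "ry": 0.21, "rz": -0.22},
    {"dx": 0.05, "dy": 0.04, "dz": 0.06, "rx": 0.95, "ry": 0.21, "rz": -0.22},
    {"dx": 0.05, "dy": 0.05, "dz": 0.05, "rx": 0.95, "ry": 0.21, "rz": -0.22},
  ],
)

```text
time: 19.65
tcp_pos: [0.4895, 0.2232, 0.1496]
orientation: [0.667, -0.268, 0.687, 0.104]
contact_force: [0.4, 0.3, -0.3]
grip_width: 0.0918
```

>>> send_rows(
  series=[
    {"dx": 0.04, "dy": 0.05, "dz": 0.04, "rx": 0.95, "ry": 0.21, "rz": -0.22},
    {"dx": 0.05, "dy": 0.06, "dz": 0.05, "rx": 0.95, "ry": 0.21, "rz": -0.22},
    {"dx": 0.04, "dy": 0.06, "dz": 0.04, "rx": 0.95, "ry": 0.21, "rz": -0.22},
    {"dx": 0.04, "dy": 0.07, "dz": 0.03, "rx": 0.95, "ry": 0.21, "rz": -0.22},
    {"dx": 0.04, "dy": 0.07, "dz": 0.03, "rx": 0.95, "ry": 0.21, "rz": -0.22},
    {"dx": 0.03, "dy": 0.07, "dz": 0.03, "rx": 0.95, "ry": 0.21, "rz": -0.22},
    {"dx": 0.04, "dy": 0.07, "dz": 0.02, "rx": 0.95, "ry": 0.21, "rz": -0.22},
    {"dx": 0.03, "dy": 0.08, "dz": 0.02, "rx": 0.95, "ry": 0.21, "rz": -0.22},
    {"dx": 0.03, "dy": 0.07, "dz": 0.01, "rx": 0.95, "ry": 0.21, "rz": -0.22},
    {"dx": 0.03, "dy": 0.08, "dz": 0.01, "rx": 0.95, "ry": 0.21, "rz": -0.22},
  ],
)

```text
time: 20.65
tcp_pos: [0.4969, 0.252, 0.12]
orientation: [0.667, -0.068, 0.703, -0.237]
contact_force: [0.1, -0.5, 0.8]
grip_width: 0.0921
```

>>> send_rows(
  series=[
    {"dx": 0, "dy": 0, "dz": 0, "rx": 0, "ry": 0, "rz": 0},
  ],
)

```text
time: 20.75
tcp_pos: [0.497, 0.2521, 0.1194]
orientation: [0.667, -0.068, 0.703, -0.236]
contact_force: [-1.5, -0.4, 0.4]
grip_width: 0.0916
```

```bash
python3 - <<'E'
from h import *
from plant import imaging
s,p,R=state();print(s["time"],p,R.round(3).tolist())
d=imaging.get_image("wrist");cv2.imwrite("pics/wrist2.png",d["pixels"])
W,Rw,tw=wcloud(d,p,R);H=W[...,2];S=(H>.05)&(H<.068)&(np.hypot(W[...,0]-POT[0],W[...,1]-POT[1])<.075);P=W[S];print(len(P),rect(P)[0],P[:,2].mean())
g=np.array([*POT,.034])+.02*M
a,A=gp(25,g);r2,p2,R2=plan(p,R,a,A,8);check(p,R,r2);show(r2);print(p2)
E
```

```text
20.75 [0.49703641 0.25209243 0.11939703] [[-0.101, 0.219, 0.971], [-0.411, 0.879, -0.241], [-0.906, -0.424, 0.001]]
4992 ((487.8822021484375, 213.60476684570312), (64.46966552734375, 56.079673767089844), 76.21346282958984) 0.06174319970415391
min margin 0.6408011397977247 max speed frac [0.03 0.04 0.07 0.02 0.1  0.02] end [0.4869 0.2108 0.0295]
[{"dx":0.25,"dy":0,"dz":0,"rx":0,"ry":0,"rz":0},{"dx":0.25,"dy":0,"dz":0,"rx":-0.01,"ry":0,"rz":0},{"dx":0.25,"dy":0,"dz":0,"rx":0,"ry":0,"rz":0.01},{"dx":0.24,"dy":0,"dz":0,"rx":-0.01,"ry":0,"rz":0},{"dx":0.25,"dy":-0.01,"dz":0,"rx":0,"ry":0,"rz":0},{"dx":0.25,"dy":0,"dz":0,"rx":-0.01,"ry":0,"rz":0},{"dx":0.25,"dy":0,"dz":0,"rx":0,"ry":0,"rz":0},{"dx":0.25,"dy":0,"dz":0,"rx":0,"ry":0,"rz":0.01}]
[0.48685211 0.21075542 0.02946339]
```

View pics/wrist2.png

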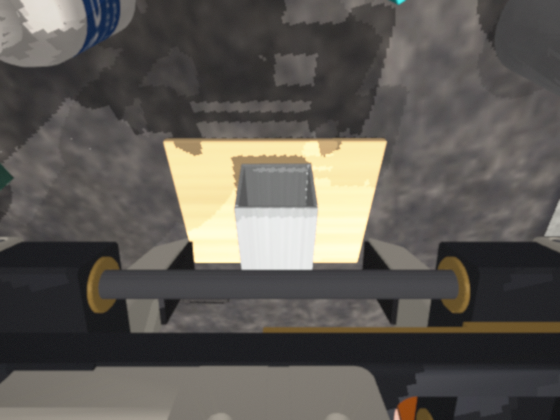

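The wrist view shows the empty pot with its mouth at (277,175), centred between the jaws on the board. Next, advance and grip.

>>> send_rows(
  series=[
    {"dx": 0.25, "dy": 0, "dz": 0, "rx": 0, "ry": 0, "rz": 0},
    {"dx": 0.25, "dy": 0, "dz": 0, "rx": 0, "ry": 0, "rz": 0},
    {"dx": 0.25, "dy": 0, "dz": 0, "rx": 0, "ry": 0, "rz": 0},
    {"dx": 0.25, "dy": 0, "dz": 0, "rx": 0, "ry": 0, "rz": 0},
    {"dx": 0.25, "dy": 0, "dz": 0, "rx": 0, "ry": 0, "rz": 0},
    {"dx": 0.25, "dy": 0, "dz": 0, "rx": 0, "ry": 0, "rz": 0},
    {"dx": 0.25, "dy": 0, "dz": 0, "rx": 0, "ry": 0, "rz": 0},
    {"dx": 0.24, "dy": 0, "dz": 0, "rx": 0, "ry": 0, "rz": 0},
    {"dx": 0, "dy": 0, "dz": 0, "rx": 0, "ry": 0, "rz": 0},
  ],
)

```text
time: 21.7
tcp_pos: [0.4861, 0.2099, 0.0288]
orientation: [0.666, -0.069, 0.704, -0.237]
contact_force: [0.1, 0.0, 0.5]
grip_width: 0.0919
```

>>> send_rows(
  series=[
    {"dx": 0, "dy": 0, "dz": 0, "rx": 0, "ry": 0, "rz": 0},
    {"dx": 0, "dy": 0, "dz": 0, "rx": 0, "ry": 0, "rz": 0},
    {"dx": 0, "dy": 0, "dz": 0, "rx": 0, "ry": 0, "rz": 0},
    {"dx": 0, "dy": 0, "dz": 0, "rx": 0, "ry": 0, "rz": 0},
    {"dx": 0, "dy": 0, "dz": 0, "rx": 0, "ry": 0, "rz": 0},
    {"dx": 0, "dy": 0, "dz": 0, "rx": 0, "ry": 0, "rz": 0},
  ],
  grip=1,
  newtons=50,
)

```text
time: 22.3
tcp_pos: [0.4871, 0.2112, 0.0308]
orientation: [0.667, -0.068, 0.703, -0.236]
contact_force: [-1.3, 1.1, 2.3]
grip_width: 0.0557
```

```bash
python3 - <<'E'
from h import *
s,p,R=state();print(s["time"],p,s["grip_width"],s["contact_force"],R[:,0].round(3))
# pot fixed in tool: centre & mouth dir in tool coords
t0=np.degrees(np.arctan2(-R[:,0]@M,-R[2,0]));print("tilt",t0)
c0=np.array([*POT,.034]);ct=R.T@(c0-p);print("pot centre in tool",ct)
P,Q=p,R;allr=[]
# arc: lift 50 then rotate by 90 deg about jaw axis, pot centre -> board centre
Rl=R;cz=[]
up=plan(p,R,p+[0,0,.05],R,4);check(p,R,up[0]);show(up[0])
Rf=gp(t0-90,np.zeros(3))[1]
tf=np.array([*BRD,.056+.015])-Rf@ct
P,Q=up[1],up[2]
N=22;prev=None
for i in range(1,N+1):
    k=i/N;Rt=gp(t0-90*k,np.zeros(3))[1];c=np.array([*(POT+(BRD-POT)*k),.084-.013*k]);pt=c-Rt@ct
    r,P2,Q2=plan(P,Q,pt,Rt,1);allr+=r;P,Q=P2,Q2
check(up[1],up[2],allr);show(allr);print(P,tf,Q[:,0])
E
```

```text
22.3 [0.48710891 0.2111737  0.03075435] 0.05573473321660999 [-1.34695322  1.11012244  2.30178017] [-0.1   -0.411 -0.906]
tilt 25.001840327069846
pot centre in tool [ 0.00477703 -0.01792405 -0.00021039]
min margin 0.640297474371024 max speed frac [0.   0.07 0.03 0.01 0.08 0.03] end [0.4871 0.2114 0.0809]
[{"dx":-0.23,"dy":-0.11,"dz":0,"rx":0,"ry":0,"rz":0},{"dx":-0.22,"dy":-0.1,"dz":0,"rx":0,"ry":0,"rz":0},{"dx":-0.23,"dy":-0.11,"dz":0,"rx":0,"ry":0,"rz":0},{"dx":-0.23,"dy":-0.1,"dz":0,"rx":0,"ry":0,"rz":0}]
min margin 0.4636391197478038 max speed frac [0.17 0.18 0.12 0.38 0.2  0.44] end [0.4831 0.1974 0.0894]
[{"dx":-0.01,"dy":0,"dz":0,"rx":-0.04,"ry":0.01,"rz":0.89},{"dx":-0.02,"dy":-0.01,"dz":0,"rx":0,"ry":0,"rz":0.89},{"dx":-0.01,"dy":0,"dz":0,"rx":0,"ry":0,"rz":0.9},{"dx":-0.01,"dy":-0.01,"dz":0,"rx":0,"ry":0,"rz":0.89},{"dx":-0.02,"dy":0,"dz":0,"rx":0,"ry":0,"rz":0.89},{"dx":-0.01,"dy":-0.01,"dz":0,"rx":0,"ry":0,"rz":0.89},{"dx":-0.01,"dy":0,"dz":0,"rx":0,"ry":0,"rz":0.9},{"dx":-0.02,"dy":-0.01,"dz":0,"rx":0,"ry":0,"rz":0.89},{"dx":-0.01,"dy":-0.01,"dz":0,"rx":0,"ry":0,"rz":0.89},{"dx":-0.02,"dy":-0.01,"dz":-0.01,"rx":0,"ry":0,"rz":0.89}]
[{"dx":-0.01,"dy":-0.01,"dz":0,"rx":0,"ry":0,"rz":0.9},{"dx":-0.01,"dy":-0.01,"dz":0,"rx":0,"ry":0,"rz":0.89},{"dx":-0.02,"dy":-0.01,"dz":0,"rx":0,"ry":0,"rz":0.89},{"dx":-0.01,"dy":-0.02,"dz":0,"rx":0,"ry":0,"rz":0.89},{"dx":-0.02,"dy":-0.01,"dz":0,"rx":0,"ry":0,"rz":0.9},{"dx":-0.01,"dy":-0.01,"dz":0,"rx":0,"ry":0,"rz":0.89},{"dx":-0.02,"dy":-0.02,"dz":0,"rx":0,"ry":0,"rz":0.89},{"dx":-0.02,"dy":-0.01,"dz":0,"rx":0,"ry":0,"rz":0.89},{"dx":-0.01,"dy":-0.02,"dz":0,"rx":0,"ry":0,"rz":0.9},{"dx":-0.02,"dy":-0.02,"dz":0,"rx":0,"ry":0,"rz":0.89}]
[{"dx":-0.02,"dy":-0.01,"dz":0,"rx":0,"ry":0,"rz":0.89},{"dx":-0.02,"dy":-0.02,"dz":0,"rx":0,"ry":0,"rz":0.89}]
[0.48310729 0.19740163 0.08941719] [0.48297863 0.19750227 0.08926346] [ 0.21593392  0.88002203 -0.42300563]
```

>>> send_rows(
  series=[
    {"dx": -0.23, "dy": -0.1, "dz": 0, "rx": 0, "ry": 0, "rz": 0},
    {"dx": -0.23, "dy": -0.1, "dz": 0, "rx": 0, "ry": 0, "rz": 0},
    {"dx": -0.23, "dy": -0.11, "dz": 0, "rx": 0, "ry": 0, "rz": 0},
    {"dx": -0.23, "dy": -0.11, "dz": 0, "rx": 0, "ry": 0, "rz": 0},
  ],
)

```text
time: 22.7
tcp_pos: [0.4874, 0.2115, 0.0826]
orientation: [0.668, -0.068, 0.703, -0.236]
contact_force: [0.2, 0.0, -2.1]
grip_width: 0.0558
```

>>> send_rows(
  series=[
    {"dx": -0.01, "dy": 0, "dz": 0, "rx": 0, "ry": 0, "rz": 0.89},
    {"dx": -0.02, "dy": -0.01, "dz": 0, "rx": 0, "ry": 0, "rz": 0.89},
    {"dx": -0.01, "dy": 0, "dz": 0, "rx": 0, "ry": 0, "rz": 0.9},
    {"dx": -0.01, "dy": -0.01, "dz": 0, "rx": 0, "ry": 0, "rz": 0.89},
    {"dx": -0.02, "dy": 0, "dz": 0, "rx": 0, "ry": 0, "rz": 0.89},
    {"dx": -0.01, "dy": -0.01, "dz": 0, "rx": 0, "ry": 0, "rz": 0.89},
    {"dx": -0.01, "dy": 0, "dz": 0, "rx": 0, "ry": 0, "rz": 0.9},
    {"dx": -0.02, "dy": -0.01, "dz": 0, "rx": 0, "ry": 0, "rz": 0.89},
    {"dx": -0.01, "dy": -0.01, "dz": 0, "rx": 0, "ry": 0, "rz": 0.89},
    {"dx": -0.02, "dy": -0.01, "dz": 0, "rx": 0, "ry": 0, "rz": 0.89},
  ],
)

```text
time: 23.7
tcp_pos: [0.4868, 0.2092, 0.0892]
orientation: [0.708, 0.182, 0.682, 0.013]
contact_force: [-0.6, 0.6, -1.9]
grip_width: 0.0557
```

>>> send_rows(
  series=[
    {"dx": -0.01, "dy": -0.01, "dz": 0, "rx": 0, "ry": 0, "rz": 0.9},
    {"dx": -0.01, "dy": -0.01, "dz": 0, "rx": 0, "ry": 0, "rz": 0.89},
    {"dx": -0.02, "dy": -0.01, "dz": 0, "rx": 0, "ry": 0, "rz": 0.89},
    {"dx": -0.01, "dy": -0.02, "dz": 0, "rx": 0, "ry": 0, "rz": 0.89},
    {"dx": -0.02, "dy": -0.01, "dz": 0, "rx": 0, "ry": 0, "rz": 0.9},
    {"dx": -0.01, "dy": -0.01, "dz": 0, "rx": 0, "ry": 0, "rz": 0.89},
    {"dx": -0.02, "dy": -0.02, "dz": 0, "rx": 0, "ry": 0, "rz": 0.89},
    {"dx": -0.02, "dy": -0.01, "dz": 0, "rx": 0, "ry": 0, "rz": 0.89},
    {"dx": -0.01, "dy": -0.02, "dz": 0, "rx": 0, "ry": 0, "rz": 0.9},
    {"dx": -0.02, "dy": -0.02, "dz": 0, "rx": 0, "ry": 0, "rz": 0.89},
  ],
)

```text
time: 24.7
tcp_pos: [0.4849, 0.1994, 0.091]
orientation: [0.66, 0.409, 0.574, 0.26]
contact_force: [-1.4, 0.7, -2.7]
grip_width: 0.0555
```

>>> send_rows(
  series=[
    {"dx": -0.02, "dy": -0.01, "dz": 0, "rx": 0, "ry": 0, "rz": 0.89},
    {"dx": -0.02, "dy": -0.02, "dz": 0, "rx": 0, "ry": 0, "rz": 0.89},
    {"dx": 0, "dy": 0, "dz": 0, "rx": 0, "ry": 0, "rz": 0},
    {"dx": 0, "dy": 0, "dz": 0, "rx": 0, "ry": 0, "rz": 0},
  ],
)

```text
time: 25.1
tcp_pos: [0.484, 0.197, 0.0897]
orientation: [0.639, 0.448, 0.546, 0.304]
contact_force: [1.2, -0.2, -1.9]
grip_width: 0.0562
```

```bash
python3 - <<'E'
from h import *
from plant import imaging
s,p,R=state();print(s["time"],p,s["grip_width"],s["contact_force"],R.round(3).tolist())
ct=np.array([.0048,-.0179,-.0002]);print("pot centre",p+R@ct,"tilt",np.degrees(np.arctan2(-R[:,0]@M,-R[2,0])))
for n in("scene","side"):
    d=imaging.get_image(n);pickle.dump(d,open(n+"7.pkl","wb"))
    if n=="scene":cv2.imwrite("pics/scene7.png",cv2.resize(d["pixels"][120:280,140:340],None,fx=4,fy=4))
E
```

```text
25.1 [0.48401796 0.19699459 0.08974969] 0.05619122822227899 [ 1.19896875 -0.16403119 -1.88537529] [[0.219, 0.1, 0.971], [0.878, 0.413, -0.241], [-0.425, 0.905, 0.003]]
pot centre [0.4830887  0.19386994 0.07150516] tilt -64.86838364726822
```

View pics/scene7.png

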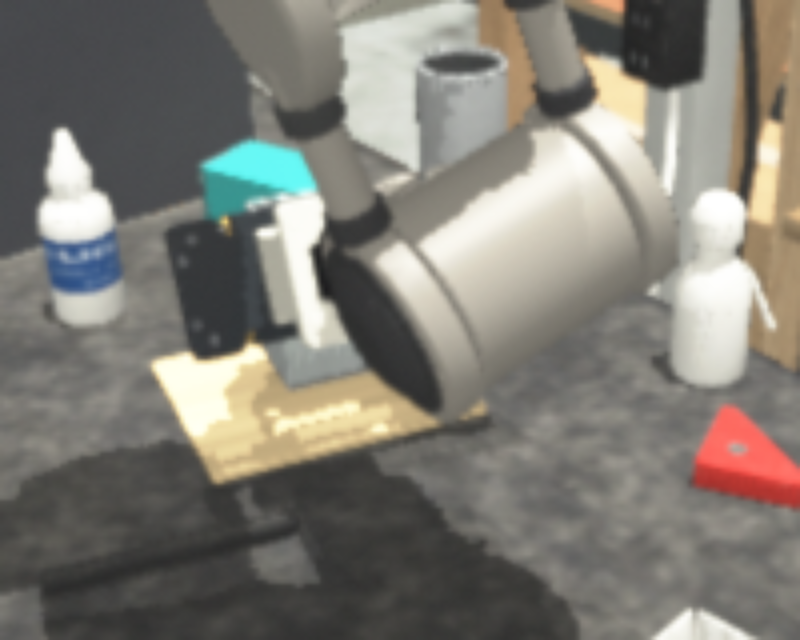

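The pot is upright in the jaws with its foot just over the middle of the board, near (315,370). Lower it.

>>> send_rows(
  series=[
    {"dx": 0.04, "dy": -0.09, "dz": 0, "rx": 0, "ry": 0, "rz": 0},
    {"dx": 0.04, "dy": -0.09, "dz": 0, "rx": 0, "ry": 0, "rz": 0},
    {"dx": 0.02, "dy": -0.05, "dz": 0, "rx": 0, "ry": 0, "rz": 0},
    {"dx": 0, "dy": 0, "dz": 0, "rx": 0, "ry": 0, "rz": 0},
    {"dx": 0, "dy": 0, "dz": 0, "rx": 0, "ry": 0, "rz": 0},
  ],
)

```text
time: 25.7
tcp_pos: [0.4835, 0.1971, 0.077]
orientation: [0.639, 0.449, 0.546, 0.305]
contact_force: [-0.1, 0.8, -2.3]
grip_width: 0.0557
```

```bash
python3 - <<'E'
from h import *
from plant import imaging
s,p,R=state();print(s["time"],p,s["contact_force"])
ct=np.array([.0048,-.0179,-.0002]);print("pot centre",p+R@ct)
o=[]
for n,(x,y) in (("scene",(185,185)),("side",(205,180))):
    d=imaging.get_image(n);o.append(cv2.resize(d["pixels"][y:y+50,x:x+60],None,fx=6.5,fy=6.5,interpolation=cv2.INTER_CUBIC))
cv2.imwrite("pics/foot8.png",np.hstack(o))
E
```

```text
25.7 [0.48351791 0.19705413 0.07697895] [-0.14180545  0.81146727 -2.28638633]
pot centre [0.48257632 0.19396315 0.05872932]
```

View pics/foot8.png

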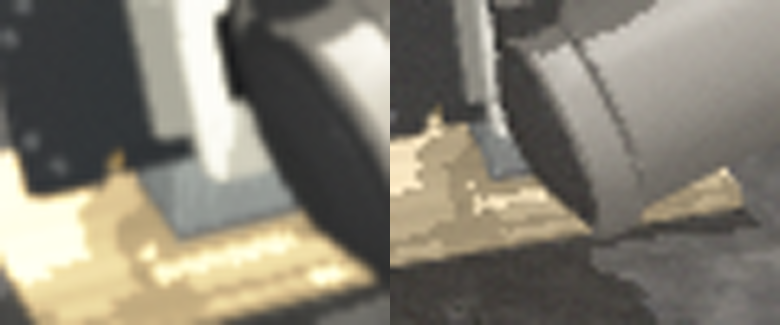

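Foot is about 2-3 mm above the board. Touch down gently, watching the force.

>>> send_rows(
  series=[
    {"dx": 0.02, "dy": -0.03, "dz": 0, "rx": 0, "ry": 0, "rz": 0},
    {"dx": 0.01, "dy": -0.02, "dz": 0, "rx": 0, "ry": 0, "rz": 0},
    {"dx": 0, "dy": 0, "dz": 0, "rx": 0, "ry": 0, "rz": 0},
  ],
)

```text
time: 26.1
tcp_pos: [0.4836, 0.1973, 0.074]
orientation: [0.639, 0.449, 0.546, 0.305]
contact_force: [0.0, 0.1, -2.0]
grip_width: 0.0559
```

>>> send_rows(
  series=[
    {"dx": 0.01, "dy": -0.02, "dz": 0, "rx": 0, "ry": 0, "rz": 0},
    {"dx": 0, "dy": 0, "dz": 0, "rx": 0, "ry": 0, "rz": 0},
  ],
)

```text
time: 26.3
tcp_pos: [0.4837, 0.1973, 0.0729]
orientation: [0.639, 0.449, 0.546, 0.305]
contact_force: [-0.2, 0.1, -1.7]
grip_width: 0.0558
```

>>> send_rows(
  series=[
    {"dx": 0.01, "dy": -0.02, "dz": 0, "rx": 0, "ry": 0, "rz": 0},
    {"dx": 0, "dy": 0, "dz": 0, "rx": 0, "ry": 0, "rz": 0},
  ],
)

```text
time: 26.5
tcp_pos: [0.4837, 0.1974, 0.0727]
orientation: [0.639, 0.449, 0.545, 0.306]
contact_force: [-1.6, -1.0, 4.0]
grip_width: 0.0556
```

>>> send_rows(
  series=[
    {"dx": 0.01, "dy": -0.02, "dz": 0, "rx": 0, "ry": 0, "rz": 0},
    {"dx": 0, "dy": 0, "dz": 0, "rx": 0, "ry": 0, "rz": 0},
  ],
)

```text
time: 26.7
tcp_pos: [0.4837, 0.1976, 0.0727]
orientation: [0.638, 0.45, 0.544, 0.306]
contact_force: [-3.8, -4.6, 13.2]
grip_width: 0.0563
```

>>> send_rows(
  series=[
    {"dx": -0.01, "dy": 0.02, "dz": 0, "rx": 0, "ry": 0, "rz": 0},
    {"dx": 0, "dy": 0, "dz": 0, "rx": 0, "ry": 0, "rz": 0},
  ],
)

```text
time: 26.9
tcp_pos: [0.4837, 0.1974, 0.0727]
orientation: [0.639, 0.449, 0.545, 0.305]
contact_force: [-2.0, -4.1, 6.4]
grip_width: 0.0557
```

>>> send_rows(
  series=[
    {"dx": 0, "dy": 0, "dz": 0, "rx": 0, "ry": 0, "rz": 0},
    {"dx": 0, "dy": 0, "dz": 0, "rx": 0, "ry": 0, "rz": 0},
    {"dx": 0, "dy": 0, "dz": 0, "rx": 0, "ry": 0, "rz": 0},
    {"dx": 0, "dy": 0, "dz": 0, "rx": 0, "ry": 0, "rz": 0},
    {"dx": 0, "dy": 0, "dz": 0, "rx": 0, "ry": 0, "rz": 0},
    {"dx": 0, "dy": 0, "dz": 0, "rx": 0, "ry": 0, "rz": 0},
    {"dx": 0, "dy": 0, "dz": 0, "rx": 0, "ry": 0, "rz": 0},
  ],
  grip=-1,
)

```text
time: 27.6
tcp_pos: [0.4836, 0.1974, 0.0719]
orientation: [0.639, 0.449, 0.546, 0.305]
contact_force: [0.2, 0.5, 0.7]
grip_width: 0.0914
```

```bash
python3 - <<'E'
from h import *
from plant import imaging
s,p,R=state();print(s["time"],p,s["contact_force"],s["grip_width"])
d=imaging.get_image("wrist");cv2.imwrite("pics/wrist9.png",d["pixels"])
r,a,b=plan(p,R,p-R[:,0]*.2,R,8);check(p,R,r);show(r)
E
```

```text
27.6 [0.48364249 0.1973511  0.07189714] [0.19901587 0.48613655 0.73713321] 0.09136792774202582
min margin 0.6137154517916827 max speed frac [0.21 0.1  0.07 0.19 0.13 0.07] end [0.4399 0.0215 0.1566]
[{"dx":-0.5,"dy":0,"dz":0,"rx":0,"ry":0,"rz":0},{"dx":-0.5,"dy":0,"dz":0,"rx":0,"ry":0,"rz":0},{"dx":-0.5,"dy":0,"dz":0,"rx":0,"ry":0,"rz":0},{"dx":-0.5,"dy":0,"dz":0,"rx":0,"ry":0,"rz":0},{"dx":-0.5,"dy":0,"dz":0,"rx":0,"ry":0,"rz":0},{"dx":-0.5,"dy":0,"dz":0,"rx":0,"ry":0,"rz":0},{"dx":-0.5,"dy":0,"dz":0,"rx":0,"ry":0,"rz":0},{"dx":-0.5,"dy":0,"dz":0,"rx":0,"ry":0,"rz":0}]
```

View pics/wrist9.png

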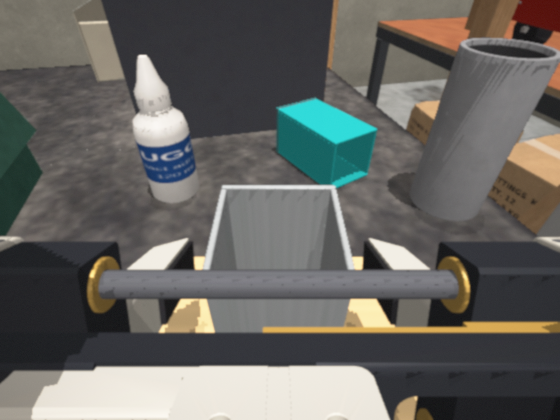

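The pot stands upright and empty, free between the open jaws. Back out along the fingers.

>>> send_rows(
  series=[
    {"dx": -0.3, "dy": 0, "dz": 0, "rx": 0, "ry": 0, "rz": 0},
    {"dx": -0.5, "dy": 0, "dz": 0, "rx": 0, "ry": 0, "rz": 0},
    {"dx": -0.5, "dy": 0, "dz": 0, "rx": 0, "ry": 0, "rz": 0},
    {"dx": -0.5, "dy": 0, "dz": 0, "rx": 0, "ry": 0, "rz": 0},
    {"dx": -0.5, "dy": 0.4, "dz": 0, "rx": 0, "ry": 0, "rz": 0},
    {"dx": -0.5, "dy": 0.6, "dz": 0, "rx": 0, "ry": 0, "rz": 0},
    {"dx": -0.2, "dy": 0.8, "dz": 0, "rx": 0, "ry": 0, "rz": 0},
    {"dx": -0.1, "dy": 0.8, "dz": 0, "rx": 0, "ry": 0, "rz": 0},
    {"dx": 0, "dy": 0.3, "dz": 0, "rx": 0, "ry": 0, "rz": 0},
    {"dx": 0, "dy": 0, "dz": 0, "rx": 0, "ry": 0, "rz": 0},
  ],
)

```text
time: 28.65
tcp_pos: [0.4643, 0.1212, 0.2706]
orientation: [0.64, 0.447, 0.545, 0.306]
contact_force: [-0.5, 0.1, -0.1]
grip_width: 0.0917
```

```bash
python3 - <<'E'
from h import *
from plant import imaging
s,p,R=state();print(s["time"],p,s["contact_force"])
for n in("scene","side"):
    d=imaging.get_image(n);pickle.dump(d,open(n+"9.pkl","wb"));cv2.imwrite(f"pics/{n}9.png",d["pixels"])
E
```

```text
28.65 [0.46428545 0.12115128 0.27056668] [-0.45808716  0.12870088 -0.09191329]
```

View pics/scene9.png

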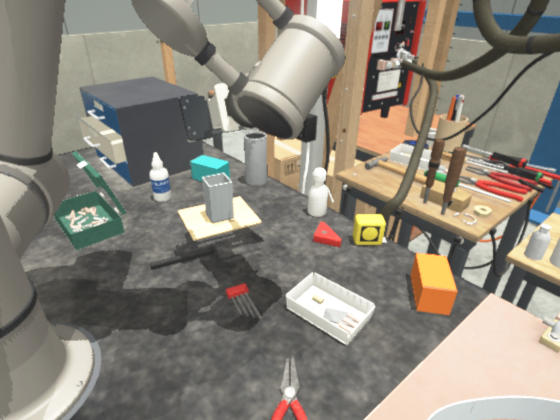

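View pics/side9.png

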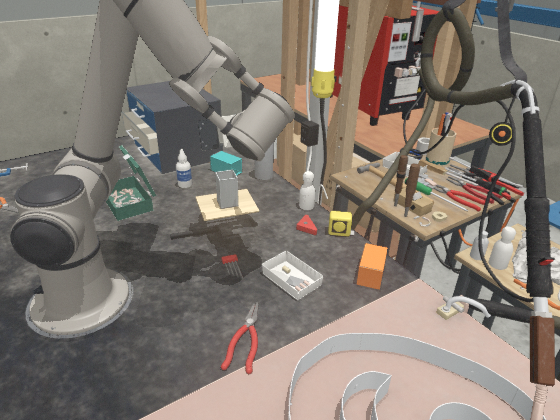

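The pot stands on the board at (219,198) in the scene view. The studs are in the tray at (345,318) and both bottles are upright. Last step is checking the numbers.

```bash
python3 - <<'E'
from h import *
for n,b in(("scene",(170,225,195,245)),("side",(165,212,210,245))):
    d=pickle.load(open(n+"9.pkl","rb"));W=cloud(d);S=W[b[0]:b[1],b[2]:b[3]].reshape(-1,3)
    S=S[np.hypot(*(S[:,:2]-BRD).T)<.06];T=S[S[:,2]>.095];U=S[S[:,2]>.02]
    print(n,"rim",len(T),T[:,2].max(),rect(T)[0],"whole",rect(U)[0])
    hsv=cv2.cvtColor(d["pixels"],cv2.COLOR_BGR2HSV);P=W[(hsv[...,0]<15)&(hsv[...,1]>50)&(hsv[...,2]<250)&(abs(W[...,0]-TRAY[0])<.036)&(abs(W[...,1]-TRAY[1])<.07)]
    for cand in (np.nanmedian(P,0),np.nanmin(P,0),np.nanmax(P,0)): print("  studs px",len(P),cand.round(3))
E
```

```text
scene rim 236 0.10603287457883188 ((484.2609558105469, 192.30319213867188), (61.64527893066406, 56.32271194458008), 76.43133544921875) whole ((484.2323913574219, 191.71409606933594), (62.74226379394531, 56.94196319580078), 76.83320617675781)
  studs px 17 [ 0.441 -0.181  0.395]
  studs px 17 [ 0.43  -0.254  0.004]
  studs px 17 [ 0.474 -0.176  0.401]
side rim 161 0.10881043150310894 ((482.1846618652344, 194.07252502441406), (65.2659912109375, 55.97698211669922), 76.53282165527344) whole ((481.5794982910156, 193.27926635742188), (67.17748260498047, 56.63322067260742), 76.33098602294922)
  studs px 4 [ 0.433 -0.162  0.432]
  studs px 4 [ 0.43  -0.175  0.388]
  studs px 4 [ 0.457 -0.149  0.461]
```

```bash
python3 - <<'E'
from h import *
d=pickle.load(open("scene9.pkl","rb"));cv2.imwrite("pics/tray9.png",cv2.resize(d["pixels"][265:350,275:385],None,fx=6,fy=6,interpolation=cv2.INTER_CUBIC))
W=cloud(d)
for u,v in((340,318),(347,321),(352,316),(345,323)): print(u,v,d["pixels"][v,u],W[v,u].round(3))
E
```

```text
340 318 [229 233 232] [ 0.458 -0.227  0.005]
347 321 [231 245 254] [ 0.46  -0.24   0.007]
352 316 [244 252 255] [ 0.474 -0.24   0.009]
345 323 [227 231 232] [ 0.456 -0.24   0.005]
```

View pics/tray9.png

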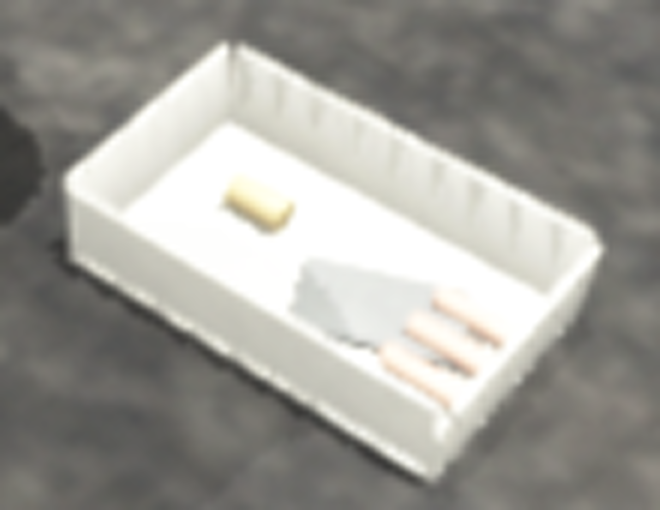

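The crop shows all three studs flat on the tray floor at (420,375), (445,345) and (468,318). The pot is upright and centred, and the robot touches nothing. Handing in.

```bash
python3 -c "
from plant import sign_off
print(sign_off())"
```

```text
the job is handed in; nothing more can be done
None
```

The job is done and handed in at about 28.8 s of the 53 s. All three studs are in the tray, and the empty pot stands upright in the middle of the board. No verdict is reported at hand-in.

**What I did:**
1. Gripped the pot across its flat sides and tipped it to 68° over the tray.
2. Laid it on its side in the middle of the board and let go.
3. Turned the wrist half round and took a new grip nearer the mouth, tilted 25°.
4. Rotated the pot 90° to upright, set it down and backed the arm away.

**Last checks:**
- **Pot:** it measures (484,192) mm in the scene view and (482,194) mm in the side view, within about 4 mm of the board centre at (482,194). Its rim is at about 106 mm, as expected for a 100 mm pot on a 6 mm board, and it looks upright in both views.
- **Studs:** all three lie flat on the tray floor near one end, and the tray looks level on the table. I confirmed this by eye in a close crop and by floor-height depth readings around them. My colour mask for the studs failed: it mostly picked up pixels of the arm.
- **Bottles and robot:** both bottles are standing. The arm is clear, with contact force within sensor noise.
- **Small disagreement:** the pot outline came out 62–67 mm along one side instead of 56 mm. I put that down to depth smear at the edges, as the two views agree on the centre.

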